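# Clear the chocolate into the tin

## Robot

A 7-joint arm with a two-finger parallel gripper is mounted at the origin on the work surface. World frame = base frame: x ahead of the robot, y to its left, z up, the work surface at z = 0. Lengths are in m, angles in degrees, forces in N, time in s.
With the tool pointing down it reaches from about 0.425 to 1.025 m from the base axis. Payload 9.4 kg.
Tool frame: the origin (TCP) lies midway between the tips of the shut fingers; the grasp point (between the pads) lies behind it (arm.grip_point_offset is the z of the grasp point in the tool frame, in m); z points along the fingers, y is the direction in which the jaws open and shut (so a half turn about z gives the same grasp; the last joint's range is limited). The gripper opens to 93 mm and grips with 3 to 60 N. Pads are 15 mm wide; open, the fingers measure 128 mm over their backs; the gripper's body (75 mm by 188 mm) begins 65 mm behind the grasp point.
Start: joints at [66.881, 34.337, -0.143, 91.639, 0.103, 54.024, -4.572], TCP at [0.233, -0.687, 0.219] pointing down, gripper open.
Joint ranges: [-147.43, 147.43], [-19.82, 112.94], [-74.19, 73.91], [6.32, 146.72], [-59.91, 239.91], [6.04, 106.73], [-150.56, 150.56]. Speed limits (degrees/s): [127.2, 127.2, 172.46, 172.46, 180, 180, 180].

## Interface

Orientations are given as [roll, pitch, yaw] about the fixed x, y, z axes, in that order (R = Rz(yaw) Ry(pitch) Rx(roll)).
In Python, from bench import sense, vision, arm, finder gives the robot as it stands.
- The arm moves only by the tool send_rows, never from a script. Its argument "plan" is one flat list of numbers, 4 for each row, row after row: the shift along the tool's x, y, z scaled (see below), then the turn about the tool's z scaled (see below). A call has 1 to 8 rows; each row is the pose to reach, as a shift and turn from the pose commanded when the call began, along the tool's axes at that moment; what a row does not reach only later rows make up. The controller multiplies each number of a shift by 0.25 m and each number of a turn by 90 degrees. A row lasts 1/12 s, in which the tool goes at most 41.7 mm and 7.16 degrees, less where a joint would pass 70% of its speed; a pose out of reach is approached as far as the arm can. A call with a number of a shift or a turn outside -1 to 1 is refused whole. A call with a gripper value outside its range is refused whole. "claw" is the opening, from -1 (shut) to 1 (fully open), set as the call begins (left out, the last holds). The fingers move at their own pace and stop on an object; the grip force is fixed at half the most. Time passes only in rows, so rows that repeat a pose let the fingers close. It gives the time, the measured TCP pose, the force and the opening at its end, in the units of the state.
- sense(): the state, without advancing time (a new reading comes with each control period).
- vision.grab_frame(name): name is "side" or "top"; returns a dict with "color" (400x640x3 uint8, red, green, blue), "intrinsics" (3x3 intrinsics, pixels), "rvec" (rotation vector, rad) and "tvec" (3), from world to camera coordinates, as OpenCV has them. Camera axes: x right, y down, z forward; pixel columns grow to the right and rows downward; lengths in m; the calibration is good to about 2 mm. A picture is of the moment at which its call begins. There is no depth.
- arm.hand_in(): hands the job in, once; it reports no verdict.
Trained networks look in the newest picture that a camera, given by its name, has taken for a name from the list of things; names that differ only in an ending like _2 or _b are one class to them, and where a whole thing is asked for, a point or a joint stands for the part that bears it (a point fixed in the world has none). Each returns a list of dicts, best first, with "score" (0 to 1); they miss things now and then, are a little off and sometimes report something else, mostly with a low value. They report only what shows in the picture. A call takes as long as a camera call.
- finder.silhouettes(camera, label): "mask" (400x640 bool, what is visible of it) and "bbox" ([centre column, centre row, width, height] in pixels, round what is visible of it).
- finder.tip_of(camera, label): "centre" ([row, column] in pixels: a listed point, or the origin of a listed thing).
The state is a dict: "time_s": time; "qpos": joint angles; "qvel": joint speeds; "tau": joint torques, N m; "eef_pos": TCP position; "eef_rot": TCP orientation; "wrist_force": force on the tool from outside, world axes, zero at the start; "moment": the same for the moment, N m; "width": finger opening in m.
Only numpy, scipy, OpenCV 4.12 (cv2) and the standard library are available. Lean on these libraries where they do the work, as an engineer would, in place of code of your own. Each camera call takes 0.05 s, during which the arm holds its last target.

## Task

Take the scraper block, put its foot down to the raised board and wipe all four pieces of chocolate off the board's open end into the open aluminium tin, without touching the chocolate with the gripper's fingers. Then stand the scraper upright on its cork mat again and push the tin's lid fully shut; leave the mug, the spice jar and the oil bottle where they stand.

Things in the scene. Friction and masses are not known exactly. Their poses are not given: they have to be found in the camera images.
- box: open aluminium tin, fixed to the shelf, 120 (x) by 200 (y) by 55 mm tall, walls and floor 3 mm; origin at the centre of its underside, z up. Its -x face stands flush against the open end of the prep board; its lid is hinged along its +x rim.
- hinge (a point): middle of the lid's hinge line, on the tin's +x rim, 55 mm above the shelf; axes as the tin's, the hinge line runs along y.
- lid (a joint): angle of the tin's lid (rad): 0 fully closed, about 1.57 upright, 1.9 leaning back as far as it goes. The lid is a flat aluminium plate 120 mm (from the hinge) by 200 mm by 5 mm; closed, its smooth top is 60 mm above the shelf. The hinge is a little stiff (0.2 N m): the lid stays at any angle and has to be pushed all the way down. It can be pushed over from behind (from beyond the hinge, towards the board) and then down.
- board_top (a point): middle of the working surface of the raised wooden prep board, which is fixed, 63 mm above the shelf (8 mm above the tin's rim); x points along the board to the tin, z up. The board is 240 mm long (x) and 200 mm wide (y). Dark lips 10 mm wide and 8 mm high run along both long sides and across its far end (-x), so the clear surface is x -110 to 120 mm, y -90 to 90 mm; the +x end is open and drops straight into the tin.
- mat: cork mat lying on the shelf, fixed, 90 (x) by 150 (y) by 6 mm thick; origin at the centre of its underside.
- scraper (a point): centre, half-way up, of the scraper block, which stands upright on the mat at the start: 80 mm tall, about 0.15 kg. Its lower 32 mm is a green plastic foot 24 (x) by 110 mm (y); above it a pale wooden grip 22 (x) by 70 mm (y), 48 mm tall. x runs through its thickness, y along its wide edge, z up.
- scraper_foot (a point): middle of the underside of the scraper's foot, 40 mm below its centre; same axes.
- chunk1_c (a point): centre of a loose dark chocolate chunk, 32 by 26 by 10 mm thick, 11 g, lying flat on the prep board at the start
- chunk2_c (a point): centre of a loose dark chocolate disc, 32 mm across, 10 mm thick, 11 g, lying flat on the prep board at the start
- chunk3_c (a point): centre of a loose dark chocolate disc, 32 mm across, 10 mm thick, 11 g, lying flat on the prep board at the start
- chunk4_c (a point): centre of a loose dark chocolate chunk, 32 by 26 by 10 mm thick, 11 g, lying flat on the prep board at the start
- cup: white mug, 64 mm across, 60 mm tall, standing on the shelf near the robot, to its left; origin at its underside. Bystander.
- spice: amber glass spice jar, 48 mm across, 90 mm tall, standing on the shelf to the robot's right; origin at its underside. Bystander.
- oil: small green oil bottle, 56 mm across, 150 mm tall, standing on the shelf on the left, beyond the mat; origin at its underside. Bystander.

How it is judged:
By the outcome, as a careful person would: the job done as asked, in the order asked, and still so for the second after the job is handed in, with the robot touching nothing.
It also fails if it takes over 72 s, if anything falls off the work surface, if the arm or the gripper's body presses on something with over 40 N, if the wrist force passes 120 N, or if a joint passes its speed limit or range.

## Working session

There is one attempt and no reset: what is moved stays moved. The work goes in short steps, Python scripts to look and compute and a tool call to move; the robot and the scene stay as the last step left them, time stands still between calls to the robot, and variables do not carry over. Pictures are saved under pics/ and viewed, and the job is handed in when it is done.

Besides the shell and the picture viewer there is one more tool, called after "Emit:" as name(argument=value, ...) on one line, values as JSON. send_rows: Moves the arm, as the interface text tells. Shifts and turns lie within -1 to 1; 1 stands for 0.25 m of shift or 90 degrees of turn. Its arguments: {"type":"object","properties":{"plan":{"type":"array"},"claw":{"type":"number"}},"required":["plan"]}

```bash
ls; mkdir -p pics; python3 - <<'E'
from bench import sense, vision, arm, finder
import cv2
s=sense();print(s)
print(arm.grip_point_offset)
for n in("side","top"):
    f=vision.grab_frame(n);cv2.imwrite(f"pics/{n}0.png",f["color"][:,:,::-1]);print(n,f["intrinsics"],f["rvec"],f["tvec"])
E
```

```text
pics
{'time_s': 0.0, 'qpos': array([66.87961855, 34.38419095, -0.14364985, 91.68117811,  0.10582259,
       54.02493499, -4.57189781]), 'qvel': array([ 0.00422585, -0.00607991, -0.12901022, -0.0234625 ,  0.01835558,
        0.03114054,  0.11476068]), 'tau': array([ 7.93300969e-04, -7.65064287e+01,  1.49768461e+00, -2.52348340e+01,
       -5.24664810e-02,  1.70309446e-02,  1.05947038e-04]), 'eef_pos': array([ 0.23254143, -0.68616802,  0.21776309]), 'eef_rot': array([-1.79910461e+02,  1.15907811e-02,  1.87293376e+01]), 'wrist_force': array([-0.26919743,  0.49309568, -0.45215365]), 'moment': array([ 0.05056348, -0.00186959,  0.0015735 ]), 'width': 0.09285181190347526}
-0.0188
side [[381.1979796    0.         320.28199783]
 [  0.         381.1979796  202.6824725 ]
 [  0.           0.           1.        ]] [ 0.43964896 -2.78453993  1.08741441] [0.45008544 0.20956011 0.93801663]
top [[484.23264826   0.         318.28893236]
 [  0.         484.23264826 193.4098766 ]
 [  0.           0.           1.        ]] [ 2.1956478  -2.13118483  0.13484682] [-0.10846921  0.49308106  1.45326968]
```

View pics/side0.png

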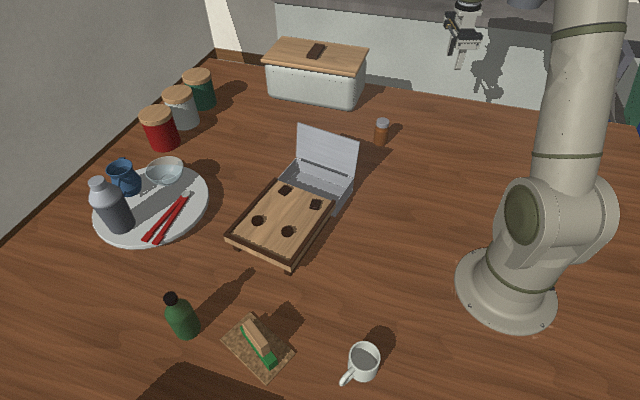

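View pics/top0.png

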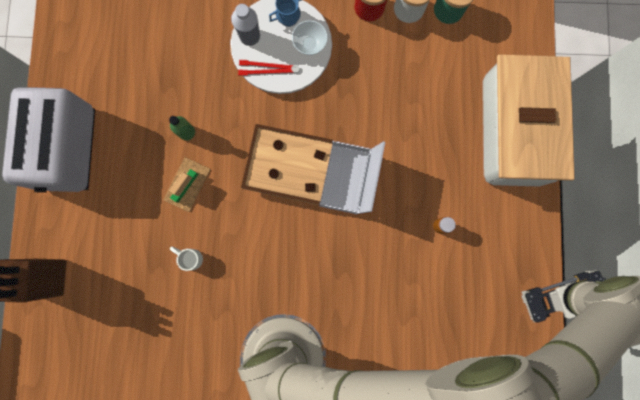

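```bash
cat > h.py <<'E'
import numpy as np, cv2
from bench import sense, vision, arm, finder
def cam(f):
    R,_=cv2.Rodrigues(np.array(f["rvec"],float));return R,np.array(f["tvec"],float).ravel(),np.array(f["intrinsics"])
def ray(f,u,v,z):
    R,t,K=cam(f);d=R.T@np.linalg.solve(K,[u,v,1]);c=-R.T@t
    return c+d*(z-c[2])/d[2]
def proj(f,P):
    R,t,K=cam(f);p=K@(R@np.array(P,float)+t);return p[:2]/p[2]
E
python3 - <<'E'
from h import *
Z=dict(box=0,hinge=.055,board_top=.063,mat=0,scraper=.046,scraper_foot=.006,chunk1_c=.068,chunk2_c=.068,chunk3_c=.068,chunk4_c=.068,cup=0,spice=0,oil=0)
for n in("top","side"):
    f=vision.grab_frame(n)
    for k,z in Z.items():
        z=z if k not in("scraper",) else .046
        for r in finder.tip_of(n,k)[:4]:
            v,u=r["centre"];print(n,k,round(r["score"],2),(round(u),round(v)),ray(f,u,v,z).round(4))
print(sense()["time_s"])
E
```

```text
top box 0.69 (347, 180) [ 0.5443 -0.182   0.    ]
top hinge 0.92 (363, 182) [ 0.5303 -0.2264  0.055 ]
top board_top 0.87 (287, 162) [0.5842 0.0038 0.063 ]
top mat 0.2 (345, 180) [ 0.546  -0.1751  0.    ]
top scraper 0.94 (182, 184) [0.5112 0.3209 0.046 ]
top scraper_foot 0.63 (183, 186) [0.5102 0.3283 0.006 ]
top chunk1_c 0.72 (275, 143) [0.6419 0.0424 0.068 ]
top chunk1_c 0.57 (316, 153) [ 0.6133 -0.0846  0.068 ]
top chunk2_c 0.53 (278, 142) [0.6443 0.0341 0.068 ]
top chunk3_c 0.53 (348, 179) [ 0.5382 -0.1803  0.068 ]
top chunk3_c 0.47 (272, 170) [0.5565 0.0462 0.068 ]
top chunk4_c 0.66 (308, 188) [ 0.5053 -0.0621  0.068 ]
top cup 0.96 (192, 256) [0.2932 0.2888 0.    ]
top cup 0.27 (271, 174) [0.5567 0.0571 0.    ]
top spice 0.51 (441, 225) [ 0.412  -0.4771  0.    ]
top oil 0.71 (188, 131) [0.6869 0.3229 0.    ]
top oil 0.67 (438, 225) [ 0.4118 -0.4697  0.    ]
side hinge 0.72 (323, 166) [ 0.5401 -0.2308  0.055 ]
side board_top 0.72 (282, 214) [ 0.5853 -0.0091  0.063 ]
side board_top 0.51 (323, 165) [ 0.5398 -0.2301  0.063 ]
side mat 0.64 (254, 349) [0.5197 0.327  0.    ]
side scraper 0.94 (260, 341) [0.5024 0.3224 0.046 ]
side scraper 0.67 (255, 346) [0.5077 0.3366 0.046 ]
side scraper_foot 0.71 (257, 350) [0.5114 0.3287 0.006 ]
side chunk1_c 0.44 (284, 189) [ 0.6106 -0.0917  0.068 ]
side chunk2_c 0.64 (256, 218) [0.6423 0.0314 0.068 ]
side chunk3_c 0.56 (289, 231) [0.5426 0.0449 0.068 ]
side chunk4_c 0.45 (315, 205) [ 0.5095 -0.0618  0.068 ]
side cup 0.65 (363, 366) [0.2843 0.2886 0.    ]
side spice 0.66 (382, 139) [ 0.4034 -0.4885  0.    ]
side oil 0.81 (190, 331) [0.6758 0.3345 0.    ]
1.5
```

```bash
python3 - <<'E'
import cv2
a=cv2.imread('pics/top0.png');b=cv2.imread('pics/side0.png')
cv2.imwrite('pics/c1.png',cv2.resize(a[110:230,230:390],None,fx=5,fy=5,interpolation=cv2.INTER_CUBIC))
cv2.imwrite('pics/c2.png',cv2.resize(a[150:220,155:225],None,fx=8,fy=8,interpolation=cv2.INTER_CUBIC))
cv2.imwrite('pics/c3.png',cv2.resize(b[300:390,205:305],None,fx=6,fy=6,interpolation=cv2.INTER_CUBIC))
cv2.imwrite('pics/c4.png',cv2.resize(b[120:280,210:370],None,fx=3.7,fy=3.7,interpolation=cv2.INTER_CUBIC))
E
```

```text
(no output)
```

View pics/c1.png

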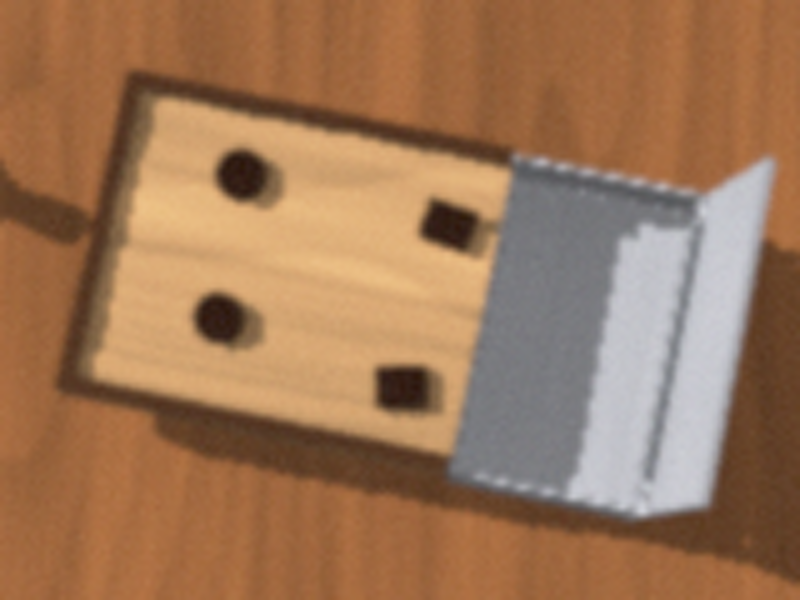

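View pics/c2.png

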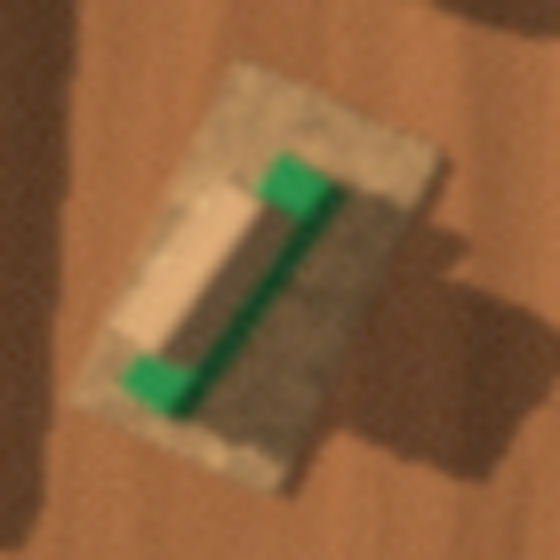

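View pics/c3.png

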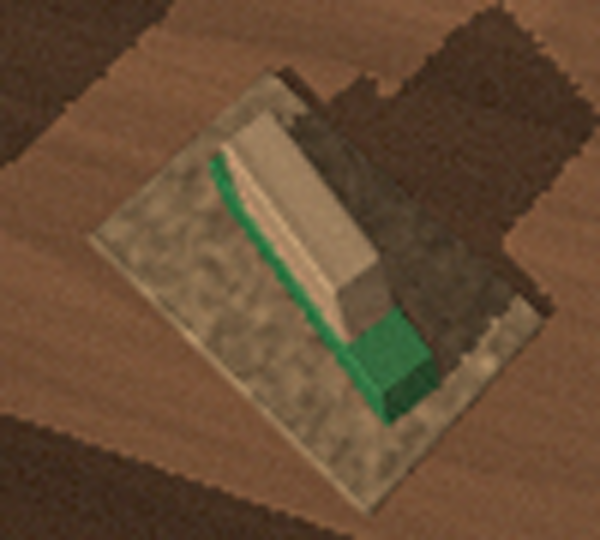

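View pics/c4.png

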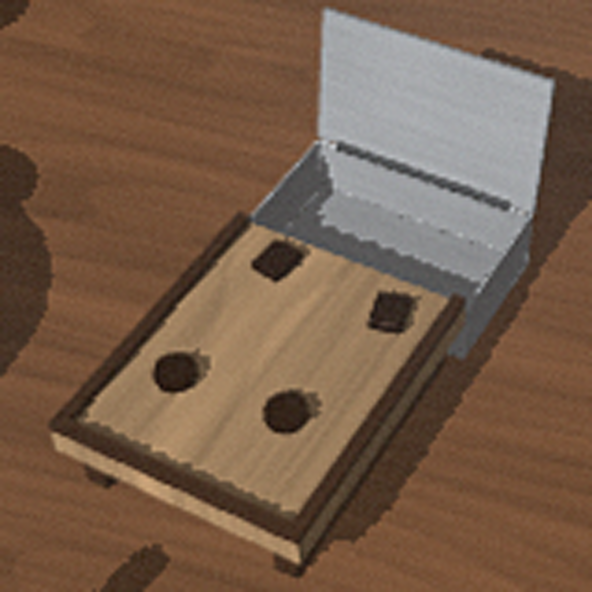

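```bash
cat > fit.py <<'E'
from h import *
from scipy.optimize import least_squares
import itertools
fs={n:vision.grab_frame(n) for n in("top","side")}
T=lambda x,y:("top",x/5+229.6,y/5+109.6)
S=lambda x,y:("side",x/3.7+209.6,y/3.7+119.6)
T2=lambda x,y:("top",x/8+154.6,y/8+149.6)
S2=lambda x,y:("side",x/6+204.6,y/6+299.6)
def fit(obs,x0,nm):
    def r(p,per=0):
        c,s=np.cos(p[2]),np.sin(p[2]);o=[]
        for (n,u,v),(X,Y,Z) in obs:
            o+=list(proj(fs[n],[p[0]+c*X-s*Y,p[1]+s*X+c*Y,Z])-[u,v])
        return np.array(o)
    q=least_squares(r,x0,loss='soft_l1');print(nm,q.x[:2].round(4),np.degrees(q.x[2]).round(2),"px",r(q.x).round(1));return q.x
z=.071
fit([(T(133,72),(-.12,.1,z)),(T(62,388),(-.12,-.1,z)),(T(513,155),(.12,.1,z)),(T(450,462),(.12,-.1,z)),
 (S(52,430),(-.12,.1,z)),(S(303,543),(-.12,-.1,z)),(S(247,215),(.12,.1,z)),(S(465,298),(.12,-.1,z))],[.585,0,np.radians(-102)],"board")
z=.006
# mat: long side y 
fit([(T2(235,60),(-.045,.075,z)),(T2(448,155),(.045,.075,z)),(T2(72,400),(-.045,-.075,z)),(T2(285,492),(.045,-.075,z)),
 (S2(90,237),(-.045,.075,z)),(S2(275,70),(.045,.075,z)),(S2(370,512),(-.045,-.075,z)),(S2(550,315),(.045,-.075,z))],[.515,.33,np.radians(-120)],"mat")
z=.038;g=.086
fit([(T2(285,152),(-.012,.055,z)),(T2(340,190),(.012,.055,z)),(T2(122,380),(-.012,-.055,z)),(T2(180,415),(.012,-.055,z)),
 (T2(210,178),(-.011,.035,g)),(T2(110,330),(-.011,-.035,g)),
 (S2(218,148),(-.011,.035,g)),(S2(265,110),(.011,.035,g)),(S2(380,260),(.011,-.035,g)),(S2(338,298),(-.011,-.035,g)),
 (S2(438,355),(.012,-.055,z))],[.51,.325,np.radians(-120)],"scraper")
print(sense()["time_s"])
E
python3 fit.py
```

```text
board [0.5773 0.0047] -100.05 px [-1.7 -0.  -2.2  1.   0.1 -0.7 -0.8  2.6 -0.  -2.  -0.3 -1.4 -1.4 -1.4
  1.1 -0.5]
mat [0.5147 0.3184] -112.82 px [-0.2 -0.2 -1.  -0.3 -1.4  0.6 -1.9  1.2  0.1 -0.9 -0.5 -1.4  0.1 -0.2
  0.1 -0.5]
scraper [0.5074 0.3235] -122.07 px [-1.5 -0.3 -2.  -0.7 -2.3  0.9 -3.1  0.9  0.  -0.6 -1.4 -0.   0.1 -1.1
  1.3 -1.2  1.2 -1.  -1.  -0.3 -0.1 -0.4]
1.6
```

```bash
cat > fit2.py <<'E'
from h import *
from scipy.optimize import least_squares
fs={n:vision.grab_frame(n) for n in("top","side")}
import pickle;pickle.dump(fs,open('fs.pkl','wb'))
T=lambda x,y:("top",x/5+229.6,y/5+109.6)
S=lambda x,y:("side",x/3.7+209.6,y/3.7+119.6)
T2=lambda x,y:("top",x/8+154.6,y/8+149.6)
S2=lambda x,y:("side",x/6+204.6,y/6+299.6)
z=.071
B=[(T(133,72),(-.12,.1,z)),(T(62,388),(-.12,-.1,z)),(T(513,155),(.12,.1,z)),
 (S(52,430),(-.12,.1,z)),(S(303,543),(-.12,-.1,z)),(S(247,215),(.12,.1,z)),(S(465,298),(.12,-.1,z)),
 (T(160,97),(-.11,.09,.063)) if 0 else (T(133,72),(-.12,.1,z)), (S(534,210),(.24,-.1,.055)),(S(320,140),(.24,.1,.055)),(T(640,518),(.24,-.1,.055)),(T(700,200),(.24,.1,.055))]
z=.006
M=[(T2(235,60),(-.045,.075,z)),(T2(448,155),(.045,.075,z)),(T2(72,400),(-.045,-.075,z)),(T2(285,492),(.045,-.075,z)),
 (S2(90,237),(-.045,.075,z)),(S2(275,70),(.045,.075,z)),(S2(370,512),(-.045,-.075,z)),(S2(550,315),(.045,-.075,z))]
z=.038;g=.086
C=[(T2(285,152),(-.012,.055,z)),(T2(340,190),(.012,.055,z)),(T2(122,380),(-.012,-.055,z)),(T2(180,415),(.012,-.055,z)),
 (T2(210,178),(-.011,.035,g)),(T2(110,330),(-.011,-.035,g)),
 (S2(218,148),(-.011,.035,g)),(S2(265,110),(.011,.035,g)),(S2(380,260),(.011,-.035,g)),(S2(338,298),(-.011,-.035,g)),
 (S2(438,355),(.012,-.055,z))]
def r(p):
    o=[]
    for k,obs in enumerate((B,M,C)):
        x,y,a=p[3*k:3*k+3];c,s=np.cos(a),np.sin(a)
        for (n,u,v),(X,Y,Z) in obs:
            d=p[9:11] if n=="top" else p[11:13]
            o+=list(proj(fs[n],[x+c*X-s*Y,y+s*X+c*Y,Z])+d-[u,v])
    return np.array(o+list(p[9:]*.7))
q=least_squares(r,[.58,0,-1.75,.515,.32,-2,.51,.32,-2.1,0,0,0,0],loss='soft_l1').x
print(q.round(4),np.degrees(q[[2,5,8]]));print(r(q).round(1))
np.save('q.npy',q)
E
python3 fit2.py
python3 - <<'E'
import pickle,cv2,numpy as np,sys
sys.path.insert(0,'.')
exec(open('h.py').read().replace('from bench import sense, vision, arm, finder',''))
fs=pickle.load(open('fs.pkl','rb'));q=np.load('q.npy')
def tr(k,P):
    x,y,a=q[3*k:3*k+3];c,s=np.cos(a),np.sin(a);return [x+c*P[0]-s*P[1],y+s*P[0]+c*P[1],P[2]]
ims={n:cv2.resize(f['color'][:,:,::-1],None,fx=4,fy=4,interpolation=cv2.INTER_CUBIC) for n,f in fs.items()}
def rect(k,x0,x1,y0,y1,z,col):
    for n in fs:
        d=q[9:11] if n=='top' else q[11:13]
        pts=np.array([(proj(fs[n],tr(k,(x,y,z)))+d+.5)*4 for x,y in((x0,y0),(x1,y0),(x1,y1),(x0,y1))]).round().astype(int)
        cv2.polylines(ims[n],[pts],True,col,1)
rect(0,-.12,.12,-.1,.1,.071,(255,0,0));rect(0,-.11,.12,-.09,.09,.063,(0,255,255));rect(0,.12,.24,-.1,.1,.055,(0,0,255))
rect(1,-.045,.045,-.075,.075,.006,(255,0,0));rect(2,-.012,.012,-.055,.055,.038,(0,0,255));rect(2,-.011,.011,-.035,.035,.086,(255,0,255))
cv2.imwrite('pics/o1.png',ims['top'][440:900,640:1440]);cv2.imwrite('pics/o2.png',ims['side'][500:1100,860:1440]);cv2.imwrite('pics/o3.png',ims['side'][1180:1560,820:1240])
E
```

```text
[ 0.5769  0.0064 -1.7464  0.515   0.3188 -1.9644  0.5077  0.3237 -2.1153
  1.4792 -0.0214  0.0602  0.6309] [-100.05859267 -112.54920634 -121.19924776]
[-0.8  0.  -1.3  1.1  1.  -0.6 -0.1 -0.8 -0.4 -0.1 -1.5 -0.4  1.1  0.6
 -0.8  0.   0.4  1.9  0.1  0.2  1.3  0.1  2.  -0.5  1.  -0.3  0.3 -0.5
 -0.   0.6 -0.5  1.  -0.1  0.1 -0.8 -0.6  0.1  0.5  0.1  0.  -0.4 -0.5
 -0.8 -1.1 -0.7  1.  -1.4  0.9  1.2 -0.8  0.1 -0.  -0.2 -0.2  0.9 -0.4
  1.2 -0.6 -0.9  0.2  0.  -0.   1.  -0.   0.   0.4]
```

View pics/o1.png

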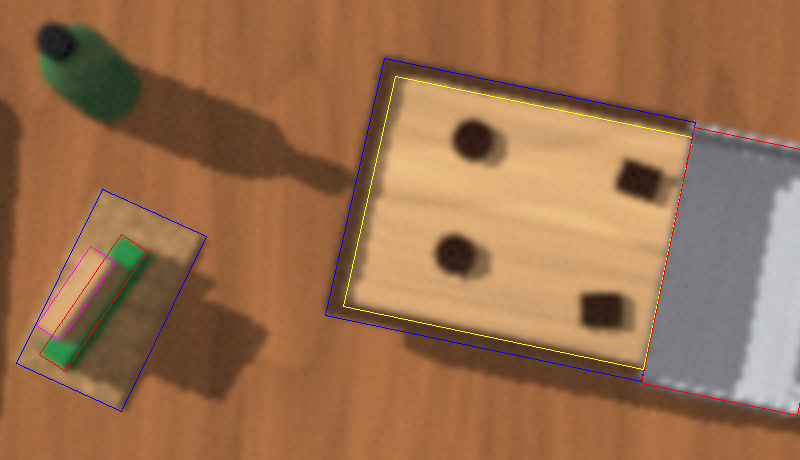

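View pics/o2.png

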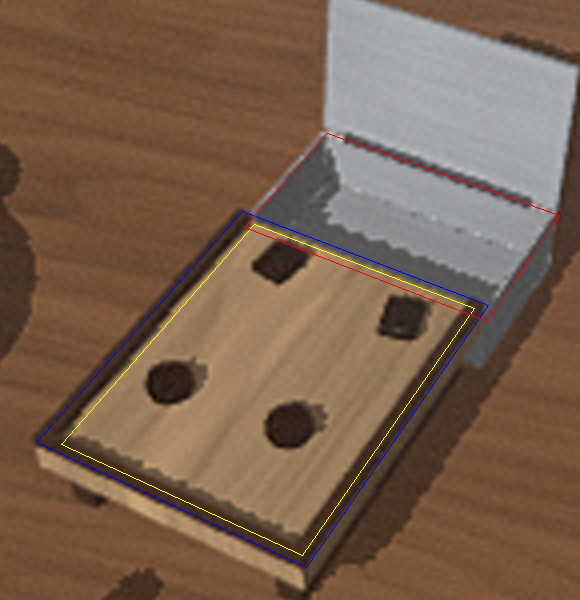

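View pics/o3.png

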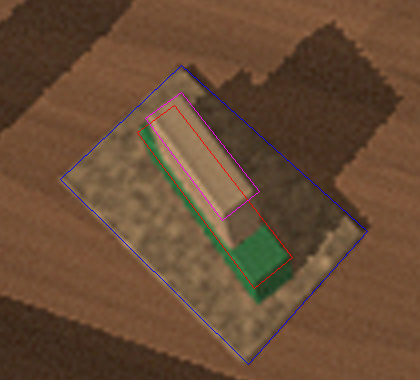

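```bash
python3 - <<'E'
import pickle,cv2,numpy as np
exec(open('h.py').read().replace('from bench import sense, vision, arm, finder',''))
fs=pickle.load(open('fs.pkl','rb'));q=np.load('q.npy')
x,y,a=q[:3];c,s=np.cos(a),np.sin(a)
R=np.array([[c,s],[-s,c]])
# dark blob centroids
for n in fs:
    f=fs[n];d=q[9:11] if n=='top' else q[11:13]
    im=f['color'].astype(int);m=(im.sum(2)<130).astype(np.uint8)
    k,lab,st,ce=cv2.connectedComponentsWithStats(m)
    for i in range(1,k):
        if 20<st[i,4]<400:
            w=ray(f,ce[i][0]-d[0],ce[i][1]-d[1],.070)[:2]
            b=R@(w-[x,y])
            if abs(b[0])<.12 and abs(b[1])<.1: print(n,ce[i].round(1),st[i,4],w.round(3),b.round(3))
hx,hy=x+c*.24,y+s*.24;print('hinge',hx,hy,'box',x+c*.18,y+s*.18,'startpose',x-c*.09,y-s*.09)
# lid angle from lid top corners
f=fs['side'];g=fs['top']
for th in (1.57,1.65,1.75,1.83,1.9):
    o=[]
    for Y in(.1,-.1):
        X=.24-.12*np.cos(th);Z=.055+.12*np.sin(th)
        P=[x+c*X-s*Y,y+s*X+c*Y,Z];o+=[(proj(f,P)+q[11:13]).round(1),(proj(g,P)+q[9:11]).round(1)]
    print(th,*o)
print('obs side',(325/3.7+210,10/3.7+120),(774/5+230,158/5+110),(553/3.7+210,80/3.7+120),(712/5+230,508/5+110))
E
```

```text
top [277.9 144.4] 50 [0.636 0.037] [-0.04   0.053]
top [319.5 154.5] 48 [ 0.609 -0.089] [0.089 0.048]
top [273.4 173.3] 45 [0.548 0.047] [-0.035 -0.036]
top [310.2 187.1] 56 [ 0.509 -0.064] [ 0.082 -0.054]
side [252.2 206.4] 94 [ 0.669 -0.005] [-0.005  0.093]
side [284.5 190. ] 76 [ 0.609 -0.09 ] [0.09  0.048]
side [315.2 204.1] 74 [ 0.509 -0.065] [ 0.083 -0.054]
side [257.  220.5] 94 [0.636 0.036] [-0.04   0.053]
side [286.9 231.3] 96 [0.548 0.046] [-0.034 -0.036]
hinge 0.5350054855464741 -0.22992002070686157 box 0.5454847966831862 -0.1708422411438145 startpose 0.5926416967983906 0.0950077668898973
1.57 [294. 126.] [376.5 140.2] [357.  146.3] [362.7 210. ]
1.65 [295.7 124.3] [379.8 140.9] [358.4 144.4] [366.1 210.7]
1.75 [297.8 122.6] [383.9 141.9] [360.2 142.5] [370.3 211.6]
1.83 [299.4 121.6] [387.1 142.7] [361.5 141.2] [373.5 212.4]
1.9 [300.8 120.8] [389.8 143.5] [362.6 140.3] [376.3 213. ]
obs side (297.8378378378378, 122.70270270270271) (384.8, 141.6) (359.4594594594595, 141.6216216216216) (372.4, 211.6)
```

```bash
cat > go.py <<'E'
# usage: go.py x y z yaw  -> scaled numbers from current measured pose
import sys
from h import *
s=sense();p=s["eef_pos"];yw=s["eef_rot"][2]
t=np.array([float(v) for v in sys.argv[1:4]]);ty=float(sys.argv[4])
a=np.radians(yw);d=t-p
sh=np.array([np.cos(a)*d[0]+np.sin(a)*d[1],np.sin(a)*d[0]-np.cos(a)*d[1],-d[2]])
tn=-((ty-yw+180)%360-180)
print("t",round(s["time_s"],2),"pos",p.round(4),"rot",s["eef_rot"].round(2),"F",s["wrist_force"].round(1),"w",round(s["width"],4),"q",s["qpos"].round(0))
print("row",(sh/.25).round(4),round(tn/90,4),"mm",(sh*1000).round(1),"deg",round(tn,2),"n>=",np.linalg.norm(d)/.0417,abs(tn)/7.16)
E
python3 go.py .45 -.5 .25 18.7
```

```text
t 1.7 pos [ 0.2327 -0.6867  0.2186] rot [-180.      0.     18.72] F [ 1.   0.1 -1.1] w 0.0928 q [67. 34. -0. 92.  0. 54. -5.]
row [ 1.063  -0.4281 -0.1256] 0.0002 mm [ 265.7 -107.   -31.4] deg 0.02 n>= 6.911276566259141 0.0026968611892411315
```

Emit:
send_rows(plan=[1,-0.4,-0.12,-0.45,1,-0.4,-0.12,-0.45,1,-0.4,-0.12,-0.45,1,-0.4,-0.12,-0.45,1,-0.4,-0.12,-0.45,1,-0.4,-0.12,-0.45,1,-0.4,-0.12,-0.45,1,-0.4,-0.12,-0.45])

```text
time_s: 2.37
eef_pos: [0.4432, -0.5067, 0.2496]
eef_rot: [179.9, -0.2, 59.7]
wrist_force: [0.2, 0.1, 0.2]
width: 0.093
```

```bash
python3 go.py .58 -.2 .25 100
```

```text
t 2.37 pos [ 0.4432 -0.5067  0.2496] rot [ 1.7986e+02 -1.7000e-01  5.9710e+01] F [0.2 0.1 0.2] w 0.093 q [ 52.  29. -12.  97.   7.  55.   7.]
row [ 1.3354 -0.1466 -0.0017] -0.4477 mm [333.8 -36.6  -0.4] deg -40.29 n>= 8.053929742185641 5.627378996250902
```

Emit:
send_rows(plan=[1,-0.15,0,-0.4,1,-0.15,0,-0.4,1,-0.15,0,-0.4,1,-0.15,0,-0.4,1,-0.15,0,-0.4,1,-0.15,0,-0.4,1,-0.15,0,-0.4])

```text
time_s: 2.95
eef_pos: [0.5362, -0.2698, 0.2492]
eef_rot: [179.8, -0.2, 95.7]
wrist_force: [0.8, 1.1, -0.6]
width: 0.0933
```

```bash
python3 go.py .57 .0 .25 130
```

```text
t 2.95 pos [ 0.5362 -0.2698  0.2492] rot [ 1.7984e+02 -1.7000e-01  9.5730e+01] F [ 0.8  1.1 -0.6] w 0.0933 q [ 38.  25. -24. 106.  13.  51.  14.]
row [ 1.0603  0.2423 -0.003 ] -0.3807 mm [265.1  60.6  -0.8] deg -34.27 n>= 6.520572919750824 4.785668530661713
```

Emit:
send_rows(plan=[1,0.24,0,-0.38,1,0.24,0,-0.38,1,0.24,0,-0.38,1,0.24,0,-0.38,1,0.24,0,-0.38,1,0.24,0,-0.38,1,0.24,0,-0.38])

```text
time_s: 3.53
eef_pos: [0.5708, -0.0161, 0.2493]
eef_rot: [179.8, -0.1, 129.8]
wrist_force: [-0.6, -0.2, -0.0]
width: 0.0929
```

```bash
python3 go.py .5077 .22 .25 148.8
```

```text
t 3.53 pos [ 0.5708 -0.0161  0.2493] rot [ 1.7979e+02 -9.0000e-02  1.2980e+02] F [-0.6 -0.2 -0. ] w 0.0929 q [ 21.  25. -35. 109.  18.  51.  17.]
row [ 0.8871  0.4107 -0.0027] -0.2111 mm [221.8 102.7  -0.7] deg -19.0 n>= 5.860790188718316 2.6529427249574313
```

Emit:
send_rows(plan=[0.89,0.41,0,-0.211,0.89,0.41,0,-0.211,0.89,0.41,0,-0.211,0.89,0.41,0,-0.211,0.89,0.41,0,-0.211,0.89,0.41,0,-0.211,0.89,0.41,0,-0.211])

```text
time_s: 4.12
eef_pos: [0.5058, 0.221, 0.2495]
eef_rot: [179.8, -0.1, 148.8]
wrist_force: [-0.1, 0.5, -0.2]
width: 0.0926
```

```bash
python3 go.py .5077 .3237 .17 148.8
```

```text
t 4.12 pos [0.5058 0.221  0.2495] rot [ 1.7976e+02 -9.0000e-02  1.4884e+02] F [-0.1  0.5 -0.2] w 0.0926 q [  0.  25. -41. 111.  21.  51.   8.]
row [0.2058 0.3554 0.3181] 0.0004 mm [51.5 88.9 79.5] deg 0.04 n>= 3.1146368485576406 0.005554922131423961
```

Emit:
send_rows(plan=[0.206,0.355,0.318,0,0.206,0.355,0.318,0,0.206,0.355,0.318,0,0.206,0.355,0.318,0,0.206,0.355,0.318,0,0.206,0.355,0.318,0])

```text
time_s: 4.62
eef_pos: [0.5109, 0.3152, 0.1688]
eef_rot: [-179.9, 0.0, 148.4]
wrist_force: [0.4, 0.4, 0.1]
width: 0.0929
```

```bash
python3 go.py .5077 .3237 .046 148.8; python3 - <<'E'
from h import *
for n,(r0,r1,c0,c1) in {"top":(130,230,130,250),"side":(260,390,190,320)}.items():
    f=vision.grab_frame(n);im=cv2.resize(f["color"][r0:r1,c0:c1,::-1],None,fx=4.5,fy=4.5,interpolation=cv2.INTER_CUBIC);
    cv2.imwrite(f"pics/g_{n}.png",im)
    p=sense()["eef_pos"];print(n,p,(proj(f,p)-[c0,r0])*4.5)
E
```

```text
t 4.62 pos [0.5109 0.3152 0.1688] rot [-179.92    0.    148.38] F [0.4 0.4 0.1] w 0.0929 q [-13.  33. -37. 110.  27.  46.  -5.]
row [0.0287 0.0224 0.4913] -0.0046 mm [  7.2   5.6 122.8] deg -0.42 n>= 2.9537284027418855 0.05840004559568785
top [0.51129899 0.31470934 0.16946697] [187.84636822 214.27054697]
side [0.51152553 0.31449253 0.16983952] [265.42216509 217.51324907]
```

View pics/g_top.png

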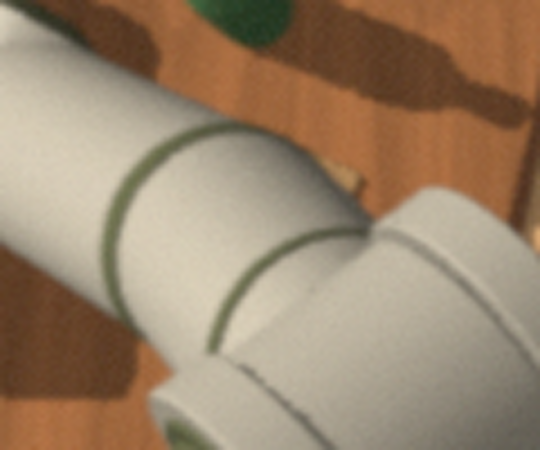

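View pics/g_side.png

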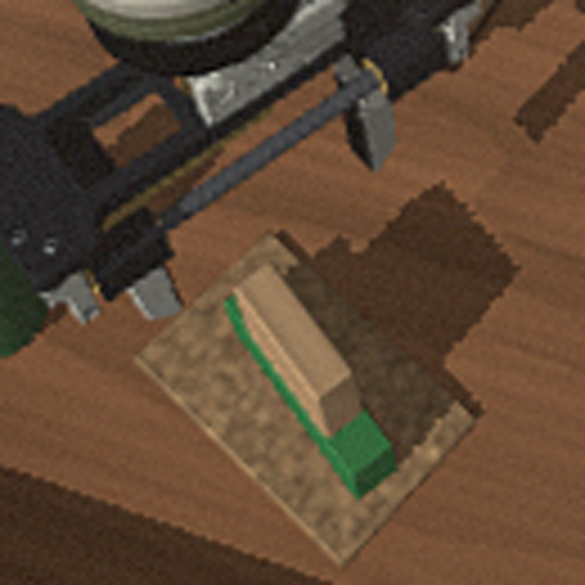

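```bash
python3 - <<'E'
from h import *
c0,r0=190,260
f=vision.grab_frame("side");s=sense();p=s["eef_pos"];a=np.radians(s["eef_rot"][2])
R,t,K=cam(f);print("cam",-R.T@t,p,s["time_s"])
im=cv2.resize(f["color"][r0:390,c0:320,::-1],None,fx=4.5,fy=4.5,interpolation=cv2.INTER_CUBIC)
X=np.array([np.cos(a),np.sin(a),0]);Y=np.array([np.sin(a),-np.cos(a),0]);Z=np.array([0,0,-1.])
for sg in(1,-1):
  for zz in(0,-.0188):
    for xx in(-.0075,.0075):
        P=p+sg*s["width"]/2*Y+xx*X+zz*Z
        u=(proj(f,P)+.5-[c0,r0])*4.5;cv2.circle(im,tuple(u.round().astype(int)),3,(0,0,255) if zz==0 else (255,0,0),-1)
q=np.load('q.npy')
cv2.imwrite("pics/g_s2.png",im)
E
python3 go.py .5077 .3237 .046 148.8
```

```text
cam [0.27335807 0.59668248 0.83403412] [0.51161104 0.3145071  0.17002971] 4.7667
t 4.77 pos [0.5116 0.3145 0.17  ] rot [1.7998e+02 8.0000e-02 1.4827e+02] F [ 0.2 -0.2 -0.5] w 0.0928 q [-12.  33. -37. 110.  27.  46.  -6.]
row [0.0326 0.023  0.4961] -0.0059 mm [  8.2   5.8 124. ] deg -0.53 n>= 2.983966451958169 0.074280010411188
```

View pics/g_s2.png

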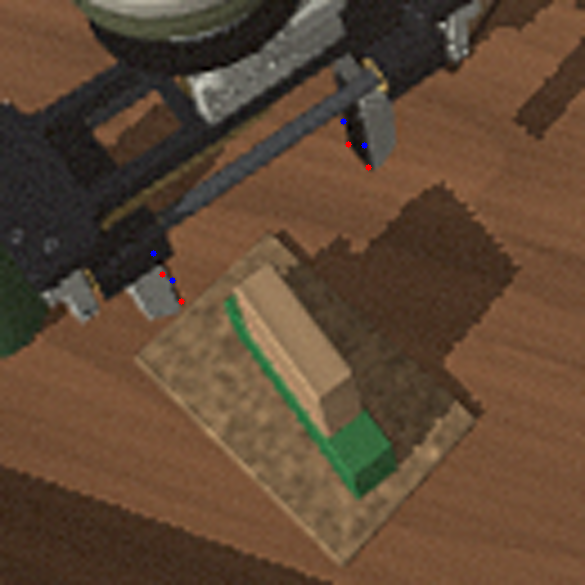

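```bash
cat > /tmp/a.py <<'E'
import pickle,cv2,numpy as np
from scipy.optimize import least_squares
exec(open('h.py').read().replace('from bench import sense, vision, arm, finder',''))
f=pickle.load(open('fs.pkl','rb'))['side']
S2=lambda x,y:(x/6+204.6,y/6+299.6)
z,g=.038,.086
O=[(S2(218,148),(-.011,.035,g)),(S2(265,110),(.011,.035,g)),(S2(380,260),(.011,-.035,g)),(S2(338,298),(-.011,-.035,g)),(S2(438,355),(.012,-.055,z)),(S2(388,425),(-.012,-.055,.006)),(S2(211,158),(-.012,.055,z))]
def r(p):
    c,s=np.cos(p[2]),np.sin(p[2])
    return np.concatenate([proj(f,[p[0]+c*X-s*Y,p[1]+s*X+c*Y,Z])-u for u,(X,Y,Z) in O])
q=least_squares(r,[.51,.32,-2.1],loss='soft_l1').x;print(q,np.degrees(q[2]),r(q).round(1))
E
python3 /tmp/a.py
```

```text
[ 0.50735516  0.324454   -2.12425528] -121.71086209674178 [-0.1 -0.6  1.  -0.7  1.1 -0.7 -1.1  0.1 -0.2 -0.   0.2  1.5 -0.8  1.2]
```

Emit:
send_rows(plan=[0.03,0.023,0.2,-0.006,0.03,0.023,0.2,-0.006,0.03,0.023,0.2,-0.006,0.03,0.023,0.2,-0.006,0.03,0.023,0.2,-0.006])

```text
time_s: 5.18
eef_pos: [0.5078, 0.3249, 0.1204]
eef_rot: [179.9, 0.0, 148.9]
wrist_force: [0.0, -0.4, -0.1]
width: 0.0931
```

```bash
python3 go.py .5077 .3237 .048 148.5
```

```text
t 5.18 pos [0.5078 0.3249 0.1204] rot [1.7995e+02 4.0000e-02 1.4891e+02] F [ 0.  -0.4 -0.1] w 0.0931 q [-15.  37. -34. 111.  31.  41.  -9.]
row [-0.0021 -0.0046  0.2897] 0.0045 mm [-0.5 -1.1 72.4] deg 0.41 n>= 1.737238686816391 0.057186474139252444
```

Emit:
send_rows(plan=[0,0,0.07,0,0,0,0.14,0,0,0,0.21,0,0,0,0.26,0,0,-0.004,0.29,0.004,0,-0.004,0.29,0.004])

```text
time_s: 5.68
eef_pos: [0.5064, 0.3238, 0.0459]
eef_rot: [-179.9, -0.0, 148.6]
wrist_force: [1.1, -1.1, -0.3]
width: 0.093
```

```bash
python3 go.py .5077 .3237 .047 148.5
```

```text
t 5.68 pos [0.5064 0.3238 0.0459] rot [-1.7993e+02 -2.0000e-02  1.4856e+02] F [ 1.1 -1.1 -0.3] w 0.093 q [-19.  42. -29. 114.  36.  33. -14.]
row [-0.0045  0.0025 -0.0043] 0.0006 mm [-1.1  0.6 -1.1] deg 0.06 n>= 0.04056035159214759 0.008093188035505742
```

Close, with settle rows.

Emit:
send_rows(plan=[0,0,0,0,0,0,0,0,0,0,0,0,0,0,0,0,0,0,0,0,0,0,0,0,0,0,0,0,0,0,0,0], claw=-1)

```text
time_s: 6.35
eef_pos: [0.5067, 0.3242, 0.0467]
eef_rot: [180.0, 0.0, 148.6]
wrist_force: [0.1, -0.9, -0.0]
width: 0.0443
```

```bash
python3 go.py .5077 .3237 .247 148.5
```

```text
t 6.35 pos [0.5067 0.3242 0.0467] rot [180.     0.   148.59] F [ 0.1 -0.9 -0. ] w 0.0443 q [-19.  42. -29. 114.  36.  33. -14.]
row [-4.400e-03  3.000e-04 -8.013e-01] 0.001 mm [-1.100e+00  1.000e-01 -2.003e+02] deg 0.09 n>= 4.804260775060533 0.01275093004280588
```

Emit:
send_rows(plan=[0,0,0,0,0,0,0,0,0,0,0,0,0,0,0,0,0,0,0,0,0,0,0,0])

```text
time_s: 6.85
eef_pos: [0.5066, 0.3242, 0.0465]
eef_rot: [-180.0, -0.0, 148.6]
wrist_force: [-0.5, 0.1, -0.5]
width: 0.0216
```

Emit:
send_rows(plan=[0,0,-0.06,0,0,0,-0.16,0,0,0,-0.3,0,0,0,-0.45,0,0,0,-0.6,0,0,0,-0.6,0])

```text
time_s: 7.35
eef_pos: [0.5086, 0.3267, 0.2032]
eef_rot: [179.5, 0.2, 148.6]
wrist_force: [0.1, 1.1, -1.4]
width: 0.0219
```

```bash
python3 go.py .5613 .0904 .17 169.95
```

```text
t 7.35 pos [0.5086 0.3267 0.2032] rot [179.52   0.19 148.59] F [ 0.1  1.1 -1.4] w 0.0219 q [-12.  31. -38. 108.  25.  49.  -5.]
row [-0.6727 -0.6969  0.1328] -0.2373 mm [-168.2 -174.2   33.2] deg -21.36 n>= 5.861208859643005 2.9829776103779224
```

Emit:
send_rows(plan=[-0.11,-0.115,0,-0.04,-0.22,-0.23,0,-0.08,-0.34,-0.35,0,-0.12,-0.45,-0.46,0.05,-0.16,-0.56,-0.58,0.1,-0.2,-0.673,-0.697,0.13,-0.237,-0.673,-0.697,0.13,-0.237,-0.673,-0.697,0.13,-0.237])

```text
time_s: 8.02
eef_pos: [0.5594, 0.0841, 0.1626]
eef_rot: [-179.9, -0.1, 169.6]
wrist_force: [0.2, 1.4, -1.1]
width: 0.0219
```

```bash
python3 go.py .5613 .0904 .12 169.95; python3 - <<'E'
from h import *
for n,(r0,r1,c0,c1) in {"top":(100,230,200,390),"side":(120,290,190,390)}.items():
    f=vision.grab_frame(n);im=cv2.resize(f["color"][r0:r1,c0:c1,::-1],None,fx=3.5,fy=3.5,interpolation=cv2.INTER_CUBIC);
    cv2.imwrite(f"pics/h_{n}.png",im)
E
```

```text
t 8.02 pos [0.5594 0.0841 0.1626] rot [-1.7991e+02 -1.2000e-01  1.6958e+02] F [ 0.2  1.4 -1.1] w 0.0219 q [ 15.  33. -43. 114.  32.  45.  33.]
row [-0.003   0.0262  0.1706] -0.0041 mm [-0.8  6.5 42.6] deg -0.37 n>= 1.034710721718359 0.05103798168436442
```

View pics/h_top.png

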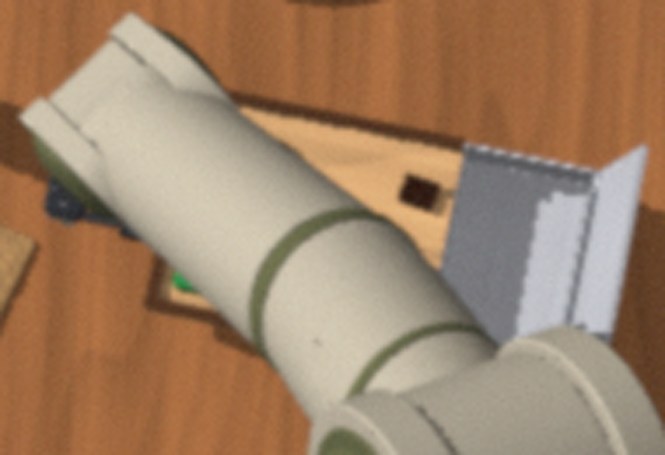

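View pics/h_side.png

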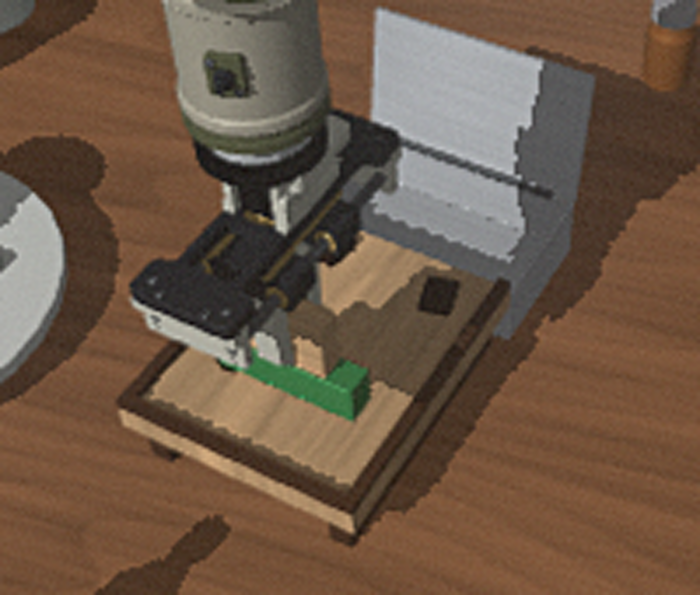

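Emit:
send_rows(plan=[0,0.026,0.06,-0.004,0,0.026,0.12,-0.004,0,0.026,0.17,-0.004,0,0.026,0.17,-0.004,0,0.026,0.17,-0.004])

```text
time_s: 8.53
eef_pos: [0.5599, 0.0955, 0.1208]
eef_rot: [-180.0, -0.1, 170.4]
wrist_force: [-0.7, -0.2, -0.3]
width: 0.0222
```

```bash
python3 go.py .5613 .0904 .1035 169.95
```

```text
t 8.53 pos [0.5599 0.0955 0.1208] rot [-1.7998e+02 -1.0000e-01  1.7041e+02] F [-0.7 -0.2 -0.3] w 0.0222 q [ 12.  36. -40. 116.  36.  41.  29.]
row [-0.0089 -0.019   0.0691] 0.0051 mm [-2.2 -4.8 17.3] deg 0.46 n>= 0.4330086594914571 0.06417218961964924
```

Emit:
send_rows(plan=[-0.005,-0.015,0.02,0.004,-0.008,-0.019,0.04,0.004,-0.008,-0.019,0.055,0.004,-0.008,-0.019,0.06,0.004,-0.008,-0.019,0.06,0.004])

```text
time_s: 8.95
eef_pos: [0.5616, 0.0891, 0.1063]
eef_rot: [-180.0, -0.0, 169.9]
wrist_force: [-0.0, 1.1, -1.3]
width: 0.0219
```

```bash
python3 go.py .5613 .0904 .1035 169.95;python3 - <<'E'
from h import *
for n,(r0,r1,c0,c1) in {"side":(150,290,190,370)}.items():
    f=vision.grab_frame(n);im=cv2.resize(f["color"][r0:r1,c0:c1,::-1],None,fx=4,fy=4,interpolation=cv2.INTER_CUBIC);
    cv2.imwrite(f"pics/i_{n}.png",im)
E
```

```text
t 8.95 pos [0.5616 0.0891 0.1063] rot [-1.7999e+02 -2.0000e-02  1.6991e+02] F [-0.   1.1 -1.3] w 0.0219 q [ 12.  37. -39. 116.  37.  39.  28.]
row [0.0023 0.005  0.0113] -0.0004 mm [0.6 1.2 2.8] deg -0.04 n>= 0.07535504082802667 0.005083037142509505
```

View pics/i_side.png

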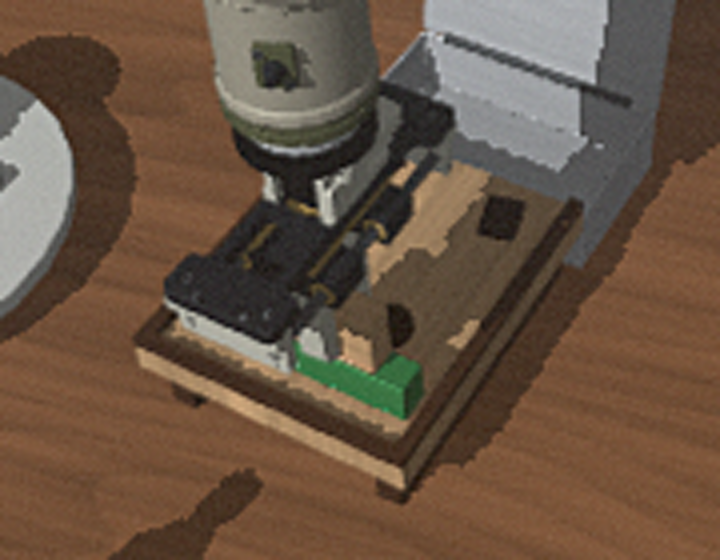

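Emit:
send_rows(plan=[0,0,0.004,0,0,0,0.008,0,0,0,0.01,0,0,0,0.01,0])

```text
time_s: 9.33
eef_pos: [0.5618, 0.0892, 0.1041]
eef_rot: [-180.0, -0.0, 169.9]
wrist_force: [0.0, -0.6, -1.1]
width: 0.0218
```

Emit:
send_rows(plan=[0,0,0.003,0,0,0,0.005,0,0,0,0.005,0])

```text
time_s: 9.58
eef_pos: [0.5618, 0.0893, 0.1035]
eef_rot: [-180.0, 0.0, 169.9]
wrist_force: [-2.8, -1.1, 6.5]
width: 0.0218
```

Emit:
send_rows(plan=[0,-0.03,-0.002,0,0,-0.07,-0.002,0,0,-0.11,-0.002,0,0,-0.15,-0.002,0,0,-0.19,-0.002,0,0,-0.23,-0.002,0,0,-0.27,-0.002,0,0,-0.31,-0.002,0])

```text
time_s: 10.25
eef_pos: [0.5483, 0.0121, 0.1035]
eef_rot: [180.0, 0.0, 169.9]
wrist_force: [0.7, 2.7, 4.4]
width: 0.0216
```

```bash
python3 go.py .5247 -.1164 .1035 169.95
```

```text
t 10.25 pos [0.5483 0.0121 0.1035] rot [1.7997e+02 3.0000e-02 1.6992e+02] F [0.7 2.7 4.4] w 0.0216 q [ 19.  37. -39. 119.  38.  38.  34.]
row [ 2.800e-03 -5.225e-01  2.000e-04] -0.0003 mm [   0.7 -130.6    0. ] deg -0.03 n>= 3.132336651846049 0.004346472900359667
```

Emit:
send_rows(plan=[0,-0.04,0,0,0,-0.08,0,0,0,-0.12,0,0,0,-0.16,0,0,0,-0.2,0,0,0,-0.24,0,0,0,-0.28,0,0,0,-0.32,0,0])

```text
time_s: 10.92
eef_pos: [0.5342, -0.0664, 0.1035]
eef_rot: [180.0, 0.0, 169.9]
wrist_force: [0.8, 2.8, 5.9]
width: 0.0221
```

```bash
python3 go.py .5247 -.1164 .1035 169.95;python3 - <<'E'
from h import *
for n,(r0,r1,c0,c1) in {"side":(110,290,190,390)}.items():
    f=vision.grab_frame(n);im=cv2.resize(f["color"][r0:r1,c0:c1,::-1],None,fx=3.3,fy=3.3,interpolation=cv2.INTER_CUBIC);
    cv2.imwrite(f"pics/j_{n}.png",im)
E
```

```text
t 10.92 pos [ 0.5342 -0.0664  0.1035] rot [1.7997e+02 2.0000e-02 1.6994e+02] F [0.8 2.8 5.9] w 0.0221 q [ 28.  36. -40. 120.  39.  37.  42.]
row [ 2.400e-03 -2.036e-01  1.000e-04] -0.0001 mm [  0.6 -50.9   0. ] deg -0.01 n>= 1.2208283599248806 0.0010139574591505607
```

View pics/j_side.png

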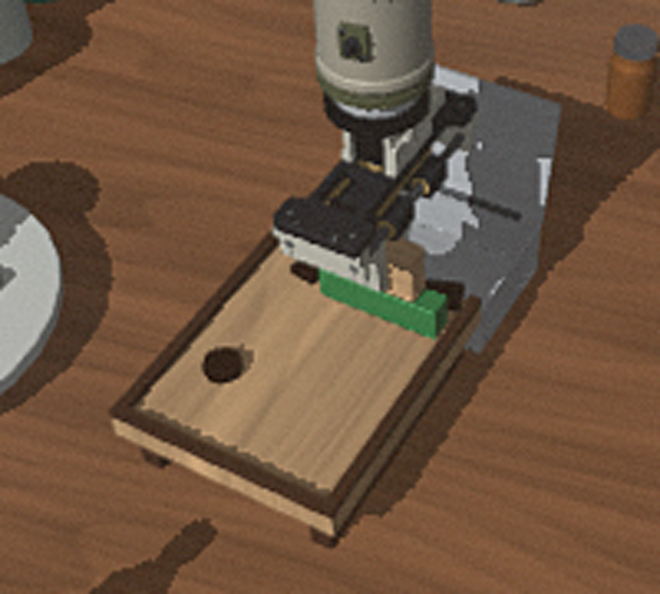

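Emit:
send_rows(plan=[0,-0.035,0,0,0,-0.07,0,0,0,-0.105,0,0,0,-0.14,0,0,0,-0.17,0,0,0,-0.2,0,0,0,-0.21,0,0,0,-0.21,0,0])

```text
time_s: 11.63
eef_pos: [0.524, -0.1194, 0.103]
eef_rot: [-179.9, -0.1, 169.8]
wrist_force: [0.2, -0.8, -1.9]
width: 0.0218
```

```bash
python3 go.py .5247 -.1164 .14 169.95;python3 - <<'E'
from h import *
for n,(r0,r1,c0,c1) in {"side":(110,290,190,390)}.items():
    f=vision.grab_frame(n);im=cv2.resize(f["color"][r0:r1,c0:c1,::-1],None,fx=3.3,fy=3.3,interpolation=cv2.INTER_CUBIC);
    cv2.imwrite(f"pics/k_{n}.png",im)
E
```

```text
t 11.63 pos [ 0.524  -0.1194  0.103 ] rot [-1.7992e+02 -8.0000e-02  1.6985e+02] F [ 0.2 -0.8 -1.9] w 0.0218 q [ 34.  36. -40. 120.  39.  37.  47.]
row [-0.0006  0.0125 -0.1481] -0.0011 mm [ -0.2   3.1 -37. ] deg -0.1 n>= 0.8913296168203323 0.01441964353903252
```

View pics/k_side.png

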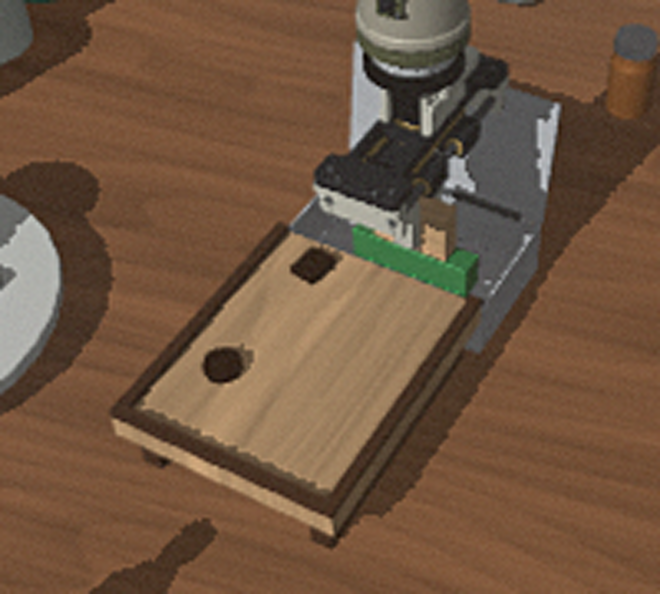

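Emit:
send_rows(plan=[0,0,-0.06,0,0,0,-0.12,0,0,0,-0.17,0,0,0,-0.17,0])

```text
time_s: 12.02
eef_pos: [0.5255, -0.1181, 0.1474]
eef_rot: [-180.0, 0.1, 169.9]
wrist_force: [0.7, -0.5, -1.6]
width: 0.0218
```

```bash
python3 go.py .6204 .0800 .145 169.95
```

```text
t 12.02 pos [ 0.5255 -0.1181  0.1474] rot [-1.7996e+02  1.0000e-01  1.6990e+02] F [ 0.7 -0.5 -1.6] w 0.0218 q [ 37.  33. -43. 118.  34.  42.  51.]
row [-0.235   0.8466  0.0097] -0.0005 mm [-58.8 211.7   2.4] deg -0.05 n>= 5.2678904233407815 0.006432357292716557
```

Emit:
send_rows(plan=[-0.05,0.15,0,0,-0.1,0.3,0,0,-0.15,0.45,0,0,-0.19,0.6,0,0,-0.22,0.74,0,0,-0.235,0.83,0,0,-0.235,0.846,0,0,-0.235,0.846,0,0])

```text
time_s: 12.68
eef_pos: [0.6195, 0.0823, 0.1449]
eef_rot: [180.0, -0.1, 170.1]
wrist_force: [-1.4, -1.2, -1.3]
width: 0.0222
```

Emit:
send_rows(plan=[0,0,0.02,0,0,0,0.05,0,0,0,0.05,0])

```text
time_s: 12.93
eef_pos: [0.6188, 0.0779, 0.1314]
eef_rot: [-179.9, -0.1, 169.8]
wrist_force: [-0.8, -0.6, -0.6]
width: 0.0219
```

```bash
python3 go.py .6204 .0800 .1055 169.95
```

```text
t 12.93 pos [0.6188 0.0779 0.1314] rot [-1.7987e+02 -1.3000e-01  1.6980e+02] F [-0.8 -0.6 -0.6] w 0.0219 q [ 14.  39. -41. 108.  35.  46.  34.]
row [-0.0049  0.0095  0.1035] -0.0017 mm [-1.2  2.4 25.9] deg -0.15 n>= 0.6239410269403518 0.02074371883340922
```

Emit:
send_rows(plan=[-0.004,0.009,0.03,0,-0.004,0.009,0.06,0,-0.004,0.009,0.09,0,-0.004,0.009,0.1,0,-0.004,0.009,0.1,0])

```text
time_s: 13.35
eef_pos: [0.6207, 0.0822, 0.1072]
eef_rot: [-180.0, -0.1, 169.9]
wrist_force: [0.1, -0.2, -0.9]
width: 0.0216
```

```bash
python3 go.py .6204 .0800 .1035 169.95;python3 - <<'E'
from h import *
for n,(r0,r1,c0,c1) in {"side":(110,290,190,390)}.items():
    f=vision.grab_frame(n);im=cv2.resize(f["color"][r0:r1,c0:c1,::-1],None,fx=3.3,fy=3.3,interpolation=cv2.INTER_CUBIC);
    cv2.imwrite(f"pics/l_{n}.png",im)
E
```

```text
t 13.35 pos [0.6207 0.0822 0.1072] rot [-1.7997e+02 -9.0000e-02  1.6993e+02] F [ 0.1 -0.2 -0.9] w 0.0216 q [ 13.  41. -39. 109.  36.  44.  33.]
row [-0.0003 -0.0089  0.0149] -0.0002 mm [-0.1 -2.2  3.7] deg -0.02 n>= 0.10442846398513052 0.0031215657767667475
```

View pics/l_side.png

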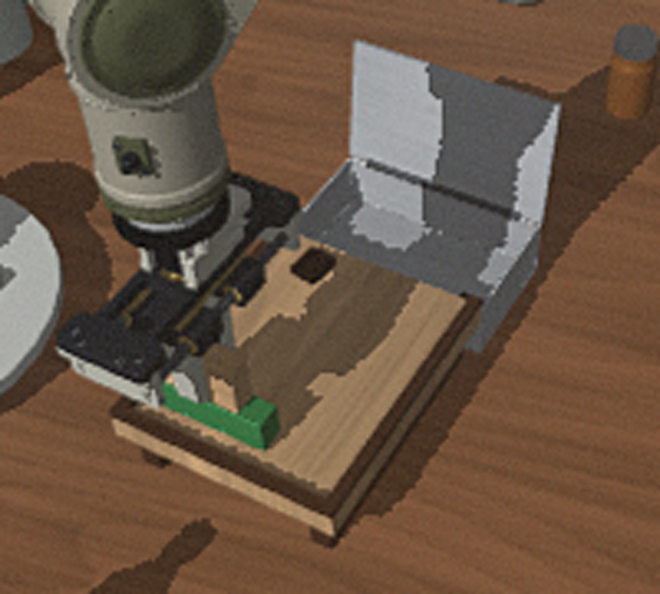

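Emit:
send_rows(plan=[0,0,0.006,0,0,0,0.012,0,0,0,0.015,0,0,0,0.015,0])

```text
time_s: 13.73
eef_pos: [0.6213, 0.0825, 0.1046]
eef_rot: [-180.0, 0.0, 169.9]
wrist_force: [-0.0, -0.4, -1.2]
width: 0.022
```

Emit:
send_rows(plan=[0,0,0.004,0,0,0,0.007,0,0,0,0.007,0])

```text
time_s: 13.98
eef_pos: [0.6214, 0.0825, 0.1036]
eef_rot: [-180.0, 0.0, 169.9]
wrist_force: [-1.6, -0.9, 6.2]
width: 0.0219
```

```bash
python3 go.py .5837 -.1268 .1035 169.95
```

```text
t 13.98 pos [0.6214 0.0825 0.1036] rot [-1.7999e+02  4.0000e-02  1.6992e+02] F [-1.6 -0.9  6.2] w 0.0219 q [ 12.  41. -39. 109.  37.  44.  32.]
row [ 2.000e-03 -8.509e-01  2.000e-04] -0.0003 mm [ 5.000e-01 -2.127e+02  1.000e-01] deg -0.03 n>= 5.101167964901141 0.003536649139042716
```

Emit:
send_rows(plan=[0.001,-0.03,-0.002,0,0.002,-0.07,-0.002,0,0.002,-0.11,-0.002,0,0.002,-0.15,-0.002,0,0.002,-0.19,-0.002,0,0.002,-0.23,-0.002,0,0.002,-0.27,-0.002,0,0.002,-0.31,-0.002,0])

```text
time_s: 14.65
eef_pos: [0.6072, 0.0054, 0.1035]
eef_rot: [180.0, 0.0, 169.9]
wrist_force: [1.6, 2.1, 4.5]
width: 0.0218
```

Emit:
send_rows(plan=[0,-0.04,0,0,0,-0.08,0,0,0,-0.12,0,0,0,-0.16,0,0,0,-0.2,0,0,0,-0.24,0,0,0,-0.28,0,0,0,-0.32,0,0])

```text
time_s: 15.32
eef_pos: [0.5932, -0.073, 0.1035]
eef_rot: [180.0, 0.0, 169.9]
wrist_force: [0.8, 3.4, 5.5]
width: 0.0219
```

```bash
python3 go.py .5837 -.1268 .1035 169.95;python3 - <<'E'
from h import *
for n,(r0,r1,c0,c1) in {"side":(110,290,190,390)}.items():
    f=vision.grab_frame(n);im=cv2.resize(f["color"][r0:r1,c0:c1,::-1],None,fx=3.3,fy=3.3,interpolation=cv2.INTER_CUBIC);
    cv2.imwrite(f"pics/m_{n}.png",im)
E
```

```text
t 15.32 pos [ 0.5932 -0.073   0.1035] rot [1.7997e+02 2.0000e-02 1.6994e+02] F [0.8 3.4 5.5] w 0.0219 q [ 28.  39. -40. 113.  38.  42.  45.]
row [-1.000e-04 -2.184e-01  2.000e-04] -0.0001 mm [ -0.  -54.6   0. ] deg -0.01 n>= 1.3094689880055952 0.0013877236589282433
```

View pics/m_side.png

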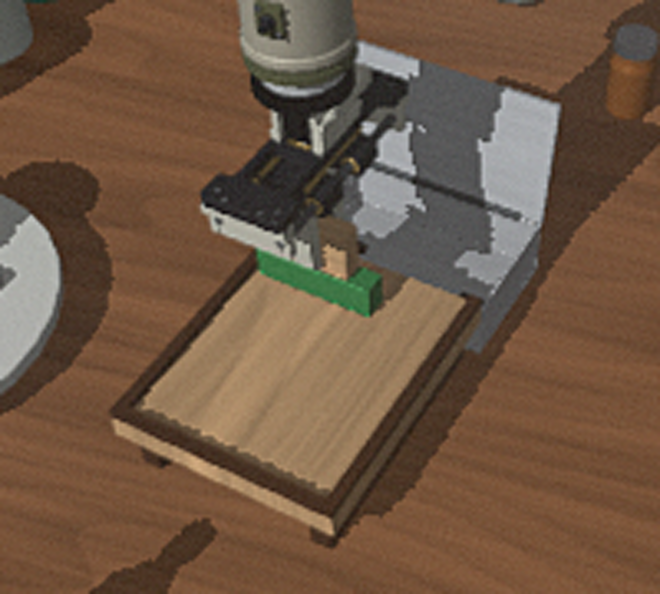

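Emit:
send_rows(plan=[0,-0.035,0,0,0,-0.07,0,0,0,-0.105,0,0,0,-0.14,0,0,0,-0.175,0,0,0,-0.21,0,0,0,-0.22,0,0,0,-0.22,0,0])

```text
time_s: 16.03
eef_pos: [0.5834, -0.1283, 0.1035]
eef_rot: [-180.0, 0.0, 169.9]
wrist_force: [0.8, 0.8, 6.9]
width: 0.0219
```

Emit:
send_rows(plan=[0,0,-0.08,0,0,0,-0.16,0,0,0,-0.24,0,0,0,-0.32,0,0,0,-0.4,0,0,0,-0.4,0])

```text
time_s: 16.53
eef_pos: [0.584, -0.1282, 0.2059]
eef_rot: [-179.9, 0.1, 169.9]
wrist_force: [1.6, 0.1, -0.4]
width: 0.0219
```

```bash
python3 go.py .5613 .0904 .2 160;python3 - <<'E'
from h import *
for n,(r0,r1,c0,c1) in {"side":(110,290,190,390),"top":(100,230,200,390)}.items():
    f=vision.grab_frame(n);im=cv2.resize(f["color"][r0:r1,c0:c1,::-1],None,fx=3.3,fy=3.3,interpolation=cv2.INTER_CUBIC);
    cv2.imwrite(f"pics/n_{n}.png",im)
E
```

```text
t 16.53 pos [ 0.584  -0.1282  0.2059] rot [-1.7991e+02  1.4000e-01  1.6986e+02] F [ 1.6  0.1 -0.4] w 0.0219 q [ 38.  33. -46. 108.  30.  52.  57.]
row [0.2434 0.8448 0.0238] 0.1096 mm [ 60.9 211.2   5.9] deg 9.86 n>= 5.272627244968995 1.3775838217209126
```

View pics/n_side.png

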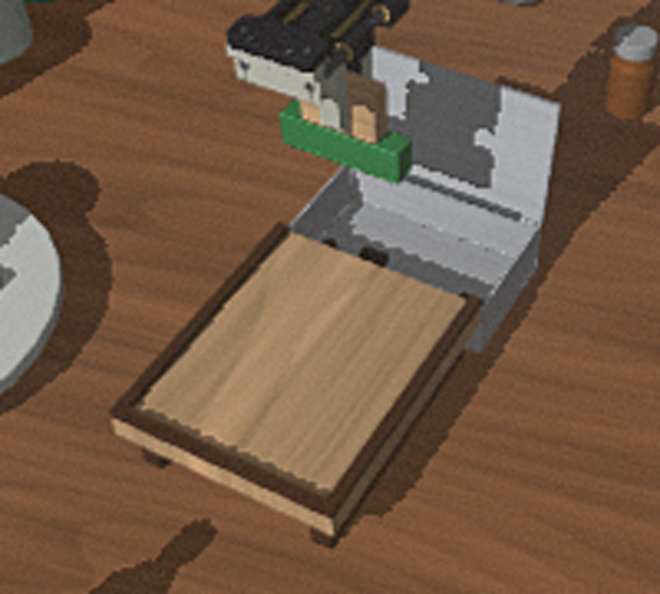

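View pics/n_top.png

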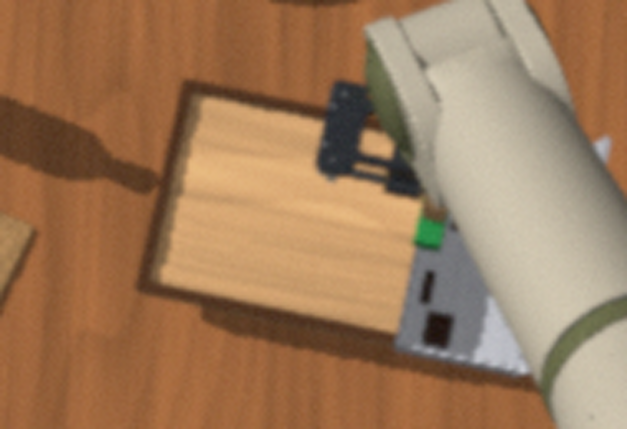

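Emit:
send_rows(plan=[0.04,0.14,0,0.02,0.08,0.28,0,0.04,0.12,0.42,0,0.06,0.16,0.56,0,0.08,0.2,0.7,0,0.1,0.243,0.845,0,0.11,0.243,0.845,0,0.11])

```text
time_s: 17.22
eef_pos: [0.5586, 0.0999, 0.2027]
eef_rot: [179.8, -0.1, 160.5]
wrist_force: [0.3, 0.4, -1.2]
width: 0.0219
```

```bash
python3 go.py .515 .319 .2 157.4
```

```text
t 17.22 pos [0.5586 0.0999 0.2027] rot [ 1.7982e+02 -1.4000e-01  1.6050e+02] F [ 0.3  0.4 -1.2] w 0.0219 q [ 15.  30. -44. 112.  27.  49.  26.]
row [0.457  0.7679 0.0107] 0.0344 mm [114.2 192.    2.7] deg 3.1 n>= 5.357701856717333 0.4328543607051927
```

Emit:
send_rows(plan=[0.08,0.13,0,0.01,0.16,0.26,0,0.02,0.24,0.4,0,0.034,0.32,0.53,0,0.034,0.4,0.66,0,0.034,0.457,0.768,0.01,0.034,0.457,0.768,0.01,0.034,0.457,0.768,0.01,0.034])

```text
time_s: 17.88
eef_pos: [0.5177, 0.3122, 0.1991]
eef_rot: [-179.9, -0.1, 157.2]
wrist_force: [-0.5, -1.2, -0.9]
width: 0.0218
```

Emit:
send_rows(plan=[0,0,0.1,0,0,0,0.2,0,0,0,0.3,0,0,0,0.4,0,0,0,0.4,0,0,0,0.4,0])

```text
time_s: 18.38
eef_pos: [0.5186, 0.309, 0.0994]
eef_rot: [-179.8, -0.1, 156.9]
wrist_force: [-0.1, -0.2, -0.2]
width: 0.0219
```

```bash
python3 go.py .515 .319 .0465 157.4
```

```text
t 18.38 pos [0.5186 0.309  0.0994] rot [-1.7977e+02 -1.0000e-01  1.5689e+02] F [-0.1 -0.2 -0.2] w 0.0219 q [-12.  39. -36. 112.  35.  41.  -3.]
row [0.0289 0.0311 0.2114] -0.0056 mm [ 7.2  7.8 52.9] deg -0.51 n>= 1.2929485522088806 0.07077590531853833
```

Emit:
send_rows(plan=[0.029,0.03,0.05,-0.005,0.029,0.03,0.1,-0.005,0.029,0.03,0.14,-0.005,0.029,0.03,0.18,-0.005,0.029,0.03,0.19,-0.005,0.029,0.03,0.19,-0.005])

```text
time_s: 18.88
eef_pos: [0.5151, 0.3204, 0.0526]
eef_rot: [-179.9, -0.0, 157.4]
wrist_force: [-0.4, 0.2, -1.1]
width: 0.0215
```

```bash
python3 go.py .515 .319 .0465 157.4;python3 - <<'E'
from h import *
for n,(r0,r1,c0,c1) in {"side":(260,390,190,320)}.items():
    f=vision.grab_frame(n);im=cv2.resize(f["color"][r0:r1,c0:c1,::-1],None,fx=4.5,fy=4.5,interpolation=cv2.INTER_CUBIC);
    cv2.imwrite(f"pics/p_{n}.png",im)
E
```

```text
t 18.88 pos [0.5151 0.3204 0.0526] rot [-1.7992e+02 -2.0000e-02  1.5739e+02] F [-0.4  0.2 -1.1] w 0.0215 q [-16.  43. -33. 113.  39.  36.  -7.]
row [-0.0018 -0.0053  0.0244] -0.0001 mm [-0.5 -1.3  6.1] deg -0.01 n>= 0.15040139463645033 0.001030542755770683
```

View pics/p_side.png

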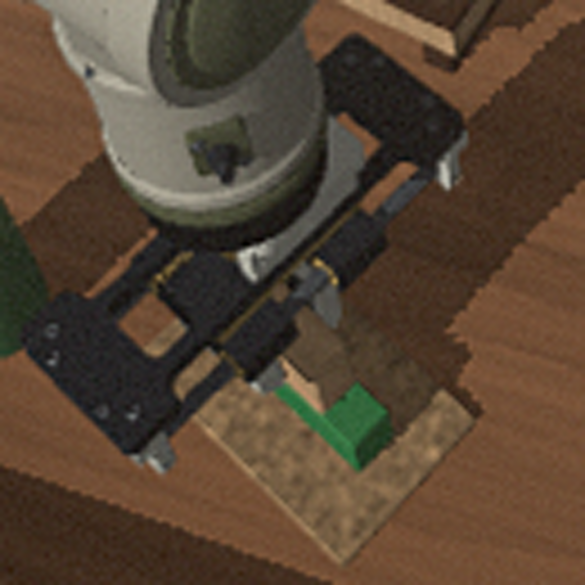

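Emit:
send_rows(plan=[0,-0.003,0.006,0,0,-0.003,0.012,0,0,-0.003,0.018,0,0,-0.003,0.021,0,0,-0.003,0.021,0])

```text
time_s: 19.35
eef_pos: [0.5149, 0.3205, 0.0481]
eef_rot: [-180.0, -0.0, 157.4]
wrist_force: [0.3, -0.4, -1.5]
width: 0.022
```

Emit:
send_rows(plan=[0,0,0.003,0,0,0,0.006,0,0,0,0.006,0])

```text
time_s: 19.6
eef_pos: [0.5149, 0.3206, 0.0466]
eef_rot: [180.0, 0.0, 157.4]
wrist_force: [0.0, 0.4, -1.7]
width: 0.022
```

Emit:
send_rows(plan=[0,0,0.002,0,0,0,0.003,0,0,0,0.003,0])

```text
time_s: 19.85
eef_pos: [0.515, 0.3205, 0.0466]
eef_rot: [180.0, 0.0, 157.4]
wrist_force: [-1.8, -1.3, 6.5]
width: 0.022
```

Contact. Release (fingers need ~1 s to open), relieving slightly.

Emit:
send_rows(plan=[0,0,-0.002,0,0,0,-0.002,0,0,0,-0.002,0,0,0,-0.002,0,0,0,-0.002,0,0,0,-0.002,0,0,0,-0.002,0,0,0,-0.002,0], claw=1)

```text
time_s: 20.52
eef_pos: [0.5149, 0.3205, 0.0463]
eef_rot: [-180.0, -0.0, 157.4]
wrist_force: [0.2, -0.1, -0.1]
width: 0.0704
```

Emit:
send_rows(plan=[0,0,0,0,0,0,0,0,0,0,0,0])

```text
time_s: 20.77
eef_pos: [0.5149, 0.3205, 0.0463]
eef_rot: [-180.0, -0.0, 157.4]
wrist_force: [-0.8, -0.2, 0.1]
width: 0.09
```

Emit:
send_rows(plan=[0,0,-0.06,0,0,0,-0.12,0,0,0,-0.2,0,0,0,-0.35,0,0,0,-0.5,0,0,0,-0.65,0,0,0,-0.8,0,0,0,-0.9,0])

```text
time_s: 21.43
eef_pos: [0.5151, 0.3212, 0.275]
eef_rot: [179.9, 0.1, 157.4]
wrist_force: [0.1, 0.3, 0.4]
width: 0.0931
```

```bash
python3 go.py .57 .09 .275 135
```

```text
t 21.43 pos [0.5151 0.3212 0.275 ] rot [1.7985e+02 9.0000e-02 1.5743e+02] F [0.1 0.3 0.4] w 0.0931 q [ -7.  28. -45. 102.  23.  59.   7.]
row [-5.577e-01 -7.697e-01  2.000e-04] 0.2493 mm [-139.4 -192.4    0. ] deg 22.43 n>= 5.698393757260849 3.1330446374160386
```

Emit:
send_rows(plan=[-0.56,-0.77,0,0.25,-0.56,-0.77,0,0.25,-0.56,-0.77,0,0.25,-0.56,-0.77,0,0.25,-0.56,-0.77,0,0.25,-0.56,-0.77,0,0.25,-0.56,-0.77,0,0.25], claw=-1)

```text
time_s: 22.02
eef_pos: [0.5716, 0.0811, 0.2707]
eef_rot: [-179.8, 0.1, 134.4]
wrist_force: [-0.4, -1.2, -1.3]
width: 0.0515
```

```bash
python3 go.py .56 -.13 .275 110;python3 - <<'E'
from h import *
for n in("side","top"):
    f=vision.grab_frame(n);cv2.imwrite(f"pics/r_{n}.png",f["color"][:,:,::-1])
    for k,z in(("scraper",.046),("scraper_foot",.006)):
        for r in finder.tip_of(n,k)[:2]:
            v,u=r["centre"];print(n,k,round(r["score"],2),ray(f,u,v,z).round(4))
E
```

```text
t 22.02 pos [0.5716 0.0811 0.2707] rot [-1.7983e+02  1.3000e-01  1.3440e+02] F [-0.4 -1.2 -1.3] w 0.0515 q [ 13.  25. -38. 106.  19.  55.  11.]
row [-0.5709 -0.6241 -0.0172] 0.2712 mm [-142.7 -156.    -4.3] deg 24.4 n>= 5.071702977750906 3.4084395237538403
side scraper 0.6 [0.5137 0.3231 0.046 ]
side scraper_foot 0.91 [0.5202 0.3241 0.006 ]
top scraper 0.6 [0.5096 0.313  0.046 ]
top scraper_foot 0.89 [0.5238 0.317  0.006 ]
```

View pics/r_side.png

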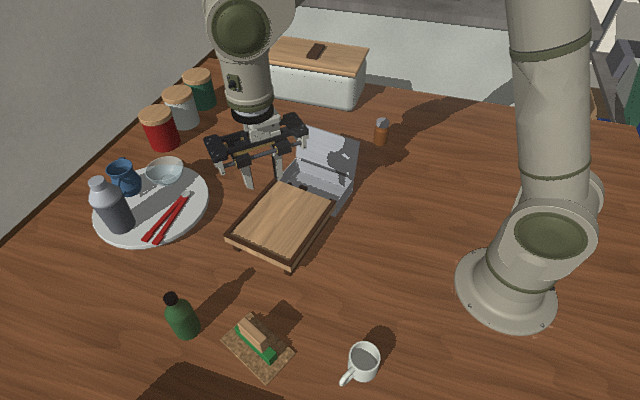

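View pics/r_top.png

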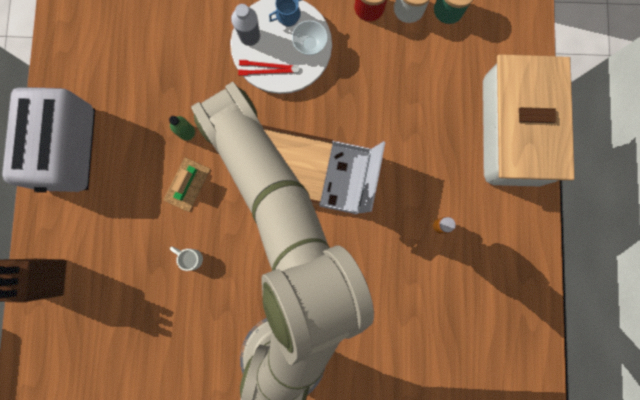

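Emit:
send_rows(plan=[-0.57,-0.62,-0.02,0.27,-0.57,-0.62,-0.02,0.27,-0.57,-0.62,-0.02,0.27,-0.57,-0.62,-0.02,0.27,-0.57,-0.62,-0.02,0.27,-0.57,-0.62,-0.02,0.27,-0.57,-0.62,-0.02,0.27])

```text
time_s: 22.9
eef_pos: [0.5609, -0.1232, 0.2762]
eef_rot: [-180.0, 0.0, 110.4]
wrist_force: [-0.0, 1.0, -0.2]
width: 0.0005
```

```bash
python3 go.py .5157 -.3385 .275 80
```

```text
t 22.9 pos [ 0.5609 -0.1232  0.2762] rot [-1.7997e+02  2.0000e-02  1.1044e+02] F [-0.   1.  -0.2] w 0.0005 q [ 29.  23. -31. 107.  14.  54.  12.]
row [-0.744  -0.4703  0.0048] 0.3382 mm [-186.  -117.6    1.2] deg 30.44 n>= 5.276672932736271 4.251006697687593
```

Emit:
send_rows(plan=[-0.744,-0.47,0,0.338,-0.744,-0.47,0,0.338,-0.744,-0.47,0,0.338,-0.744,-0.47,0,0.338,-0.744,-0.47,0,0.338,-0.744,-0.47,0,0.338,-0.744,-0.47,0,0.338,-0.744,-0.47,0,0.338])

```text
time_s: 23.57
eef_pos: [0.5176, -0.3348, 0.2762]
eef_rot: [180.0, -0.1, 80.3]
wrist_force: [1.0, 1.1, 0.2]
width: 0.0007
```

```bash
python3 go.py .5157 -.3385 .125 79.95
```

```text
t 23.57 pos [ 0.5176 -0.3348  0.2762] rot [ 1.800e+02 -7.000e-02  8.033e+01] F [1.  1.1 0.2] w 0.0007 q [ 42.  25. -21. 102.  10.  55.   8.]
row [-0.0158 -0.0052  0.6046] 0.0042 mm [ -4.   -1.3 151.2] deg 0.38 n>= 3.6262625632102092 0.0530649643166307
```

Emit:
send_rows(plan=[-0.01,0,0.12,0.004,-0.01,0,0.25,0.004,-0.01,0,0.38,0.004,-0.01,0,0.5,0.004,-0.01,0,0.6,0.004,-0.01,0,0.6,0.004])

```text
time_s: 24.07
eef_pos: [0.5155, -0.3344, 0.1221]
eef_rot: [-179.6, -0.2, 80.1]
wrist_force: [0.1, 1.6, 0.3]
width: 0.0005
```

```bash
python3 go.py .5472 -.1610 .125 79.95
```

```text
t 24.07 pos [ 0.5155 -0.3344  0.1221] rot [-179.65   -0.24   80.13] F [0.1 1.6 0.3] w 0.0005 q [ 39.  35. -17. 110.  16.  38.   2.]
row [ 0.7053  0.0062 -0.0117] 0.002 mm [176.3   1.5  -2.9] deg 0.18 n>= 4.229054154358521 0.0255407007210298
```

Emit:
send_rows(plan=[0.05,0.001,-0.01,0,0.1,0.002,-0.01,0,0.15,0.003,-0.01,0,0.2,0.004,-0.01,0,0.24,0.005,-0.01,0,0.28,0.005,-0.01,0,0.32,0.006,-0.01,0,0.36,0.006,-0.01,0])

```text
time_s: 24.73
eef_pos: [0.5338, -0.2506, 0.1293]
eef_rot: [180.0, 0.0, 79.8]
wrist_force: [-0.3, -2.0, 1.7]
width: 0.0
```

```bash
python3 go.py .5472 -.1610 .125 79.95;python3 - <<'E'
from h import *
for n,(r0,r1,c0,c1) in {"side":(60,290,210,420)}.items():
    f=vision.grab_frame(n);im=cv2.resize(f["color"][r0:r1,c0:c1,::-1],None,fx=2.6,fy=2.6,interpolation=cv2.INTER_CUBIC);
    cv2.imwrite(f"pics/s_{n}.png",im)
E
```

```text
t 24.73 pos [ 0.5338 -0.2506  0.1293] rot [1.7996e+02 5.0000e-02 7.9810e+01] F [-0.3 -2.   1.7] w 0.0 q [ 31.  32. -17. 114.  15.  36.  -6.]
row [ 0.3622 -0.0108  0.0172] -0.0015 mm [90.6 -2.7  4.3] deg -0.14 n>= 2.175156224800401 0.01928862670329105
```

View pics/s_side.png

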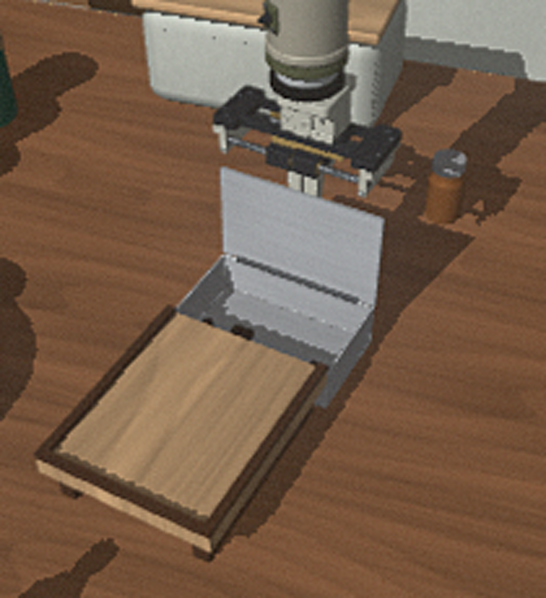

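Contact is at about 2 N and the lid is upright. I'll keep pushing forward.

Emit:
send_rows(plan=[0.04,0,0,0,0.08,0,0,0,0.12,0,0,0,0.16,0,0,0,0.2,0,0.005,0,0.24,0,0.01,0,0.28,0,0.015,0,0.3,0,0.02,0])

```text
time_s: 25.45
eef_pos: [0.5472, -0.175, 0.1237]
eef_rot: [-180.0, -0.0, 79.9]
wrist_force: [-0.2, -1.2, -0.1]
width: 0.0008
```

```bash
python3 go.py .5472 -.1610 .125 79.95;python3 - <<'E'
from h import *
for n,(r0,r1,c0,c1) in {"side":(60,290,210,420)}.items():
    f=vision.grab_frame(n);im=cv2.resize(f["color"][r0:r1,c0:c1,::-1],None,fx=2.6,fy=2.6,interpolation=cv2.INTER_CUBIC);
    cv2.imwrite(f"pics/t_{n}.png",im)
E
```

```text
t 25.45 pos [ 0.5472 -0.175   0.1237] rot [-1.800e+02 -4.000e-02  7.993e+01] F [-0.2 -1.2 -0.1] w 0.0008 q [ 23.  32. -16. 116.  15.  34. -13.]
row [ 0.0552 -0.0098 -0.0051] -0.0003 mm [13.8 -2.4 -1.3] deg -0.02 n>= 0.3373949814230249 0.003201156329264221
```

View pics/t_side.png

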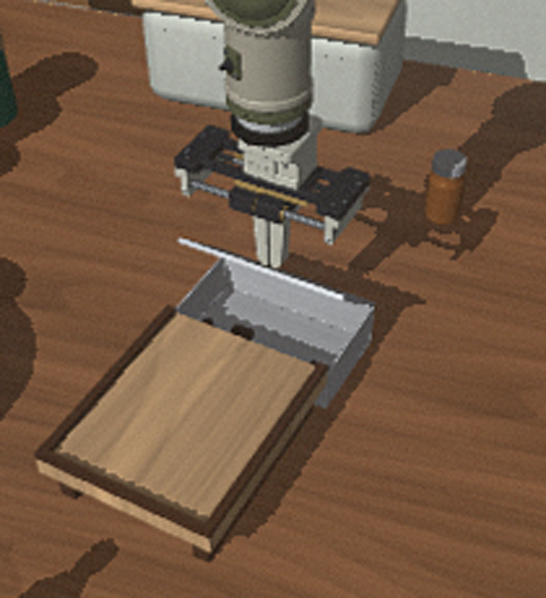

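Emit:
send_rows(plan=[0.02,0,0.03,0,0.04,0,0.06,0,0.06,0,0.09,0,0.07,0,0.12,0,0.08,0,0.15,0,0.09,0,0.18,0,0.1,0,0.21,0,0.1,0,0.23,0])

```text
time_s: 26.17
eef_pos: [0.551, -0.152, 0.0652]
eef_rot: [-179.9, -0.0, 79.9]
wrist_force: [0.1, 0.0, 2.2]
width: 0.0006
```

```bash
python3 go.py .5472 -.1610 .06 79.95;python3 - <<'E'
from h import *
for n,(r0,r1,c0,c1) in {"side":(60,290,210,420)}.items():
    f=vision.grab_frame(n);im=cv2.resize(f["color"][r0:r1,c0:c1,::-1],None,fx=2.6,fy=2.6,interpolation=cv2.INTER_CUBIC);
    cv2.imwrite(f"pics/u_{n}.png",im)
E
```

```text
t 26.17 pos [ 0.551  -0.152   0.0652] rot [-1.7994e+02 -1.0000e-02  7.9860e+01] F [0.1 0.  2.2] w 0.0006 q [ 19.  37. -13. 118.  18.  27. -18.]
row [-0.0381 -0.0085  0.0206] -0.001 mm [-9.5 -2.1  5.2] deg -0.09 n>= 0.2646566565312122 0.012894861977144638
```

View pics/u_side.png

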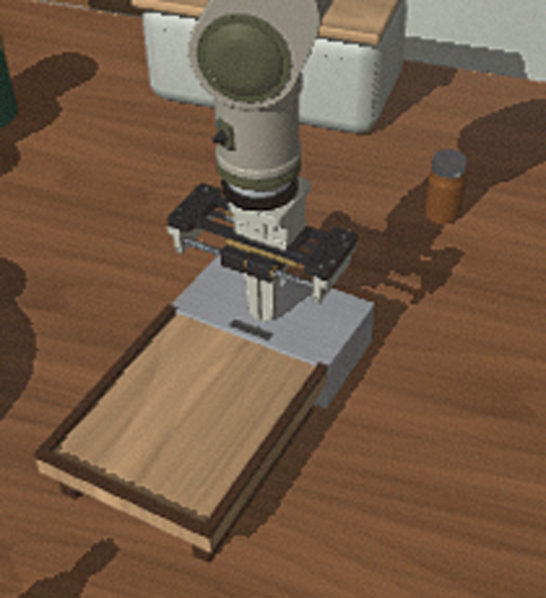

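Nearly shut. I'll press down in small steps.

Emit:
send_rows(plan=[0,0,0.004,0,0,0,0.008,0,0,0,0.012,0,0,0,0.016,0,0,0,0.016,0])

```text
time_s: 26.63
eef_pos: [0.5511, -0.1527, 0.0624]
eef_rot: [180.0, 0.0, 79.8]
wrist_force: [1.2, 0.8, -0.6]
width: 0.0003
```

Emit:
send_rows(plan=[0,0,0.004,0,0,0,0.008,0,0,0,0.008,0,0,0,0.008,0])

```text
time_s: 26.97
eef_pos: [0.5513, -0.1526, 0.0604]
eef_rot: [180.0, 0.0, 79.8]
wrist_force: [-0.8, 0.1, 1.0]
width: 0.0007
```

Emit:
send_rows(plan=[0,0,0.004,0,0,0,0.006,0,0,0,0.006,0])

```text
time_s: 27.22
eef_pos: [0.5513, -0.1526, 0.0602]
eef_rot: [180.0, 0.0, 79.8]
wrist_force: [-4.1, 0.9, 18.9]
width: 0.0003
```

Emit:
send_rows(plan=[0,0,-0.02,0,0,0,-0.1,0,0,0,-0.2,0,0,0,-0.3,0,0,0,-0.45,0,0,0,-0.6,0,0,0,-0.75,0,0,0,-0.75,0])

```text
time_s: 27.88
eef_pos: [0.5544, -0.1529, 0.2533]
eef_rot: [179.4, 0.0, 79.8]
wrist_force: [0.7, -0.1, -0.2]
width: 0.0003
```

Emit:
send_rows(plan=[-0.8,0,0,0,-0.8,0,0,0,-0.8,0,0,0,-0.8,0,0,0,-0.8,0,0,0,-0.8,0,0,0,-0.8,0,0,0,-0.8,0,0,0])

```text
time_s: 28.55
eef_pos: [0.516, -0.3487, 0.246]
eef_rot: [-180.0, -0.0, 79.8]
wrist_force: [-0.1, 0.6, -0.2]
width: 0.0004
```

```bash
python3 - <<'E'
from h import *
print(sense()["time_s"],sense()["eef_pos"])
for n in("side","top"):
    f=vision.grab_frame(n);cv2.imwrite(f"pics/v_{n}.png",f["color"][:,:,::-1])
    for k,z in(("scraper",.046),("scraper_foot",.006),("cup",0),("spice",0),("oil",0)):
        for r in finder.tip_of(n,k)[:1]:
            v,u=r["centre"];print(n,k,round(r["score"],2),ray(f,u,v,z).round(3))
a=cv2.imread('pics/v_side.png');b=cv2.imread('pics/v_top.png')
cv2.imwrite('pics/v_c.png',np.hstack([cv2.resize(a[130:390,190:350],None,fx=2.2,fy=2.2,interpolation=cv2.INTER_CUBIC),cv2.resize(b[100:230,230:390],None,fx=2.6,fy=4.4,interpolation=cv2.INTER_CUBIC)]))
E
```

```text
28.55 [ 0.51598881 -0.34868238  0.24599517]
side scraper 0.73 [0.512 0.323 0.046]
side scraper_foot 0.7 [0.52  0.316 0.006]
side cup 0.96 [0.281 0.287 0.   ]
side spice 0.85 [ 0.407 -0.461  0.   ]
side oil 0.87 [0.68  0.335 0.   ]
top scraper 0.62 [0.521 0.314 0.046]
top scraper_foot 0.56 [0.518 0.32  0.006]
top cup 0.97 [0.301 0.284 0.   ]
top oil 0.67 [0.687 0.331 0.   ]
```

View pics/v_c.png

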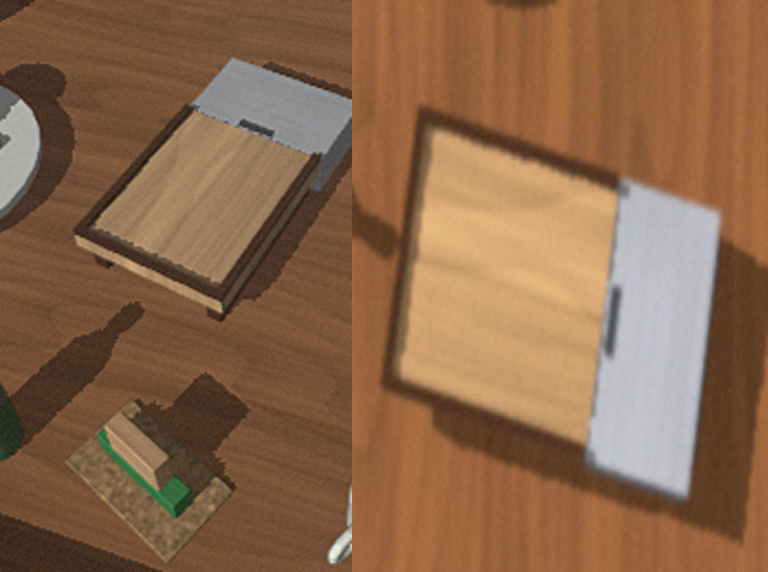

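View pics/v_top.png

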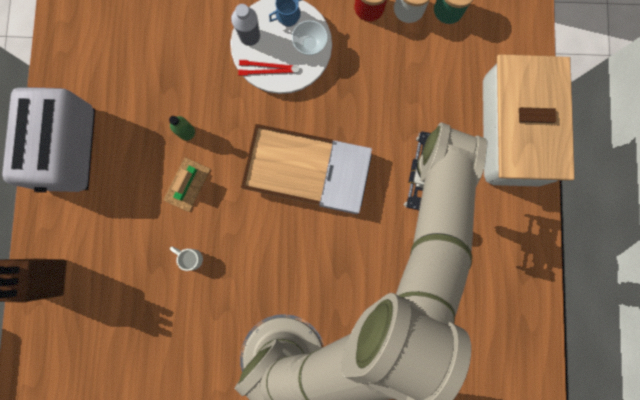

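```bash
python3 - <<'E'
import cv2,numpy as np
a=cv2.imread('pics/side0.png')[90:200,330:440];b=cv2.imread('pics/v_side.png')[90:200,330:440]
cv2.imwrite('pics/w.png',cv2.resize(np.hstack([a,b]),None,fx=3.5,fy=3.5))
E
```

```text
(no output)
```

View pics/w.png

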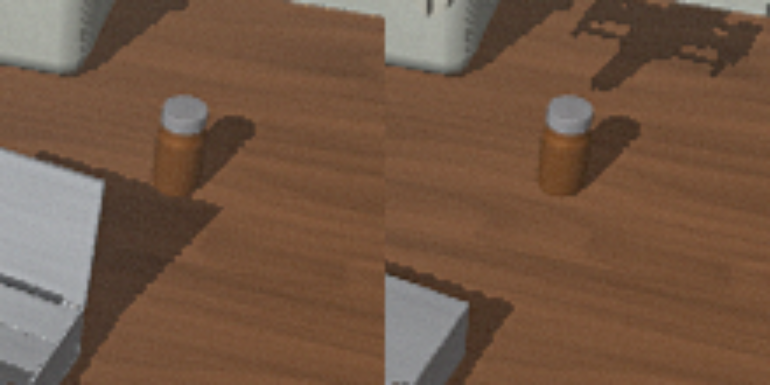

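The jar sits at the same pixels before and after, so it hasn't moved. Handing in.

```bash
python3 -c "
from bench import arm
print(arm.hand_in())"
```

```text
the job is handed in; nothing more can be done
None
```

The job is done and handed in at about 29 s of the 72 s allowed. I gripped the scraper by its wooden grip and wiped the board in two passes with the foot pressing at about 6 N. All four chocolates dropped into the tin. I then stood the scraper back on its mat and pushed the lid over and down.

What the last checks showed:
- **Chocolate:** the board is empty in both cameras. The top view showed four dark pieces in the tin before I shut it. The gripper's fingers stayed at least about 20 mm above the chocolate by calculation.
- **Lid:** I pressed it to firm contact at z = 60.2 mm with 19 N, against a lid top of 60 mm when closed. It looks flat and shut in both pictures.
- **Scraper:** it stands upright near the middle of the mat, and the gripper is clear of everything.
- **Mug and oil bottle:** both detectors place them within about 1 cm of where they started, and neither looks moved in the pictures.
- **Spice jar:** this is the one check that disagreed. The side detector read it about 27 mm further over than at the start, but its pixels are the same in the first and last pictures, so I take it as detector error. The detector did not find it in the last top picture.

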